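# Set the inspection square on a plate's corner

### The arm

A 6-joint arm with a two-finger parallel gripper is mounted at the origin on the work surface. World frame = base frame: x ahead of the robot, y to its left, z up, the work surface at z = 0. Lengths are in m, angles in rad, forces in N, time in s.
With the tool pointing down it reaches from about 0.3 to 0.775 m from the base axis. Payload 14.6 kg.
Tool frame: the origin (TCP) lies at the very end of the fingers, on their centre line; the grasp point (between the pads) lies 19 mm behind it; x points along the fingers, y is the direction in which the jaws open and shut, and the axes are right-handed (so a half turn about x gives the same grasp; the last joint's range is limited). The gripper opens to 94 mm and grips with 3 to 60 N. Pads are 16 mm wide; open, the fingers measure 119 mm over their backs; the gripper's body (75 mm by 177 mm) begins 78 mm behind the grasp point.
Start: joints at [-1.239, 0.3, 1.521, -0, 1.321, -0.067], TCP at [0.214, -0.507, 0.205] pointing down, gripper open.
Joint ranges: [-3.03, 3.03], [-0.79, 2.21], [0.23, 2.52], [-1.04, 4.18], [0, 3.07], [-2.55, 2.55]. Speed limits (rad/s): [2.22, 2.22, 2.57, 3.14, 3.14, 3.14].

### API

Orientations are given as [roll, pitch, yaw] about the fixed x, y, z axes, in that order (R = Rz(yaw) Ry(pitch) Rx(roll)).
In Python, from station import ctrl, viewer, hand_in gives the robot as it stands. The module is installed in compiled form; this text tells all that it offers.
- The arm moves only by the tool play_rows, never from a script. Its argument "deltas" is a list that holds one entry, the list of rows, each a list of 7 numbers: the shift along the tool's x, y, z in mm, then the turn, a rotation vector about the tool's x, y, z in rad, then the finger opening in mm, from 0 to 94. In form: [[[dx, dy, dz, ax, ay, az, gripper], ...]]. A call has 1 to 10 rows; each row shifts and turns the commanded pose from where the row before left it, along the tool's axes as they then stand; what a row does not reach is not made up. A row lasts 1/10 s, in which the tool goes at most 50 mm and 8.59 degrees, less where a joint would pass 70% of its speed; a pose out of reach is approached as far as the arm can. A call with a gripper value outside its range is refused whole. The fingers move at their own pace and stop on an object; "grip_force" is the grip in N (left out, the last holds). Time passes only in rows, so rows that do not move let the fingers close. It gives the time, the measured TCP pose, the force and the opening at its end, in the units of the state.
- ctrl.get_obs(): the state, without advancing time (a new reading comes with each control period).
- viewer.camera(name): name is "scene" or "top" or "wrist"; returns a dict with "img" (400x640x3 uint8, red, green, blue), "fx", "fy", "cx", "cy" (pixels), "distortion" ([k1, k2, p1, p2, k3] as OpenCV has them; the pictures are not rectified), "rvec" (rotation vector, rad) and "tvec" (3), from world to camera coordinates, as OpenCV has them. Camera axes: x right, y down, z forward; pixel columns grow to the right and rows downward; lengths in m; the calibration is good to about 2 mm. A picture is of the moment at which its call begins. There is no depth.
- hand_in(): hands the job in, once; it reports no verdict.
The state is a dict: "time_s": time; "qpos": joint angles; "joint_vel": joint speeds; "tau": joint torques, N m; "ee_pos": TCP position; "eef_rot": TCP orientation; "force": force on the tool from outside, world axes, zero at the start; "moment": the same for the moment, N m; "grip_width": finger opening in m.
Only numpy, scipy, OpenCV 4.12 (cv2) and the standard library are available. Lean on these libraries where they do the work, as an engineer would, in place of code of your own. Each camera call takes 0.05 s, during which the arm holds its last target.

### The job

Get the clamped plate ready for its squareness check. Put the two gauge pins that stand in the way beside it back into the holder, each upright and fully down in the pocket of its own size, then lay the steel square flat on the bench round the plate's one unclipped corner, its long leg flush along the long edge and its short leg flush along the short edge. Leave the other things on the bench where they are.

Things in the scene. Friction and masses are not known exactly. Their poses are not given: they have to be found in the camera images.
- plate: machined aluminium plate, 110 x 80 x 14 mm high, fixed to the bench. Origin: centre of its underside; x along the 110 mm edges, y along the 80 mm edges, z up. Three corners are clipped at 45 degrees by 15 mm; the corner at (-55, -40) mm is square. A dark toe clamp with a 34 mm high bolt holds the middle of the +y edge.
- plate_corner (a point): the foot of the plate's one square (unclipped) corner, at bench height; axes as the plate's. The long edge runs from here along +x (95 mm to the clip), the short edge along +y (65 mm to the clip).
- square: loose solid steel L-shaped inspection square, 0.5 kg, lying on its side: legs 10 mm wide, 32 mm high, outside lengths 130 mm (along x) and 90 mm (along y). Origin at the underside, between the legs. From the inner corner at (-55, -37) mm the long leg runs to +x (on the -y side), the short leg to +y (on the -x side). Laid flush, its axes match the plate's.
- square_corner (a point): inner corner of the square, at its underside; axes as the square's
- long_end (a point): far end of the long leg's inner face, at the underside, 120 mm along x from the inner corner
- short_end (a point): far end of the short leg's inner face, at the underside, 80 mm along y from the inner corner
- square_grip (a point): good place to grip the square, fingers closing across the long leg (along its y): middle of the 10 mm leg, 32 mm along x from the inner corner, 24 mm above the underside. The tops of the legs stand 18 mm above the plate's top.
- holder: beech-wood pin holder, 54 x 124 x 25 mm high (x, y, z), fixed to the bench, with two round pockets right through to the bench, in a row along y. Origin: centre of its underside. Between the pockets a 20 mm steel pin, part of the holder, stands to 52 mm.
- pocket_wide (a point): centre of the 29 mm pocket, at bench height, 38 mm to -y of the holder's origin
- pocket_narrow (a point): centre of the 21 mm pocket, at bench height, 38 mm to +y of the holder's origin
- pin_wide: steel gauge pin, 24 mm diameter, 50 mm tall, loose, standing upright by one of the plate's two edges at the square corner; origin: centre of its foot. Belongs in the 29 mm pocket.
- pin_narrow: steel gauge pin, 16 mm diameter, 50 mm tall, loose, standing upright by the other of these edges; origin: centre of its foot. Belongs in the 21 mm pocket.
- loupe: black cylindrical loupe, 30 mm diameter, 34 mm high; bystander; origin: centre of its foot
- gauge_block: steel gauge block, 30 x 12 x 35 mm high; bystander; origin: centre of its foot
- bearing: small bearing, 22 mm diameter, 8 mm high, lying on the plate; bystander; origin: centre of its underside
- race: dark bearing race, 30 mm diameter, 10 mm high, lying between the legs of the square at its start; bystander; origin: centre of its underside
- tweezers: steel tweezers, 115 mm long along x, 8 mm high; bystander; origin: middle, underside
- jar: amber glass jar with white cap, 48 mm diameter, 60 mm high; bystander; origin: centre of its foot
There are look-alikes about, which are no part of the job. Leave any yellow look-alike of the square alone. Leave any purple look-alike of the plate alone.

How it is judged:
At the end, for the whole second after the job is handed in: Each pin stands upright (0.1 rad) in the pocket of its size, foot within 5 mm of the pocket axis and the bench. The square lies flat (3 mm, 0.04 rad) and still, inner corner and both leg ends within 2 mm of the lines of the plate's long and short edges (y of square_corner in the frame of plate_corner between -0.002 and 0.002 m and y of long_end in the frame of plate_corner between -0.002 and 0.002 m and x of square_corner in the frame of plate_corner between -0.002 and 0.002 m and x of short_end in the frame of plate_corner between -0.002 and 0.002 m and height (world z) of square below 0.003 m and angle between square's own z axis and vertical below 0.04 rad and horizontal distance between pin_wide and pocket_wide below 0.005 m and height (world z) of each of pin_wide, pin_narrow below 0.005 m and angle between each of pin_wide, pin_narrow's own z axis and vertical below 0.1 rad and horizontal distance between pin_narrow and pocket_narrow below 0.005 m and linear speed of square below 0.02 m/s); the robot touches nothing.
It fails at once if a bystander (loupe, gauge block, bearing, race, tweezers, jar) is moved by more than 20 mm (distance of any of loupe, gauge_block, bearing, race, tweezers, jar from where it was at the start of the episode above 0.02 m).
It also fails if it takes over 69 s, if anything falls off the work surface, if the arm or the gripper's body presses on something with over 40 N, if the wrist force passes 120 N, or if a joint passes its speed limit or range.

## Working session

There is one attempt and no reset: what is moved stays moved. The work goes in short steps, Python scripts to look and compute and a tool call to move; the robot and the scene stay as the last step left them, time stands still between calls to the robot, and variables do not carry over. Pictures are saved under pics/ and viewed, and the job is handed in when it is done.

Besides the shell and the picture viewer there is one more tool, called after ">>>" in YAML: its name, and indented under it one key for each argument. play_rows: Moves the arm, as the interface text tells. Its arguments: {"type":"object","properties":{"deltas":{"type":"array","items":{"type":"array","items":{"type":"array","items":{"type":"number"}}}},"grip_force":{"type":"number"}},"required":["deltas"]}

```bash
mkdir -p pics
cat > h.py <<'E'
import numpy as np, cv2, pickle, sys
def grab(name,tag):
    from station import viewer
    c=viewer.camera(name); pickle.dump(c,open(f'pics/{tag}.pkl','wb')); cv2.imwrite(f'pics/{tag}.png',c['img'][:,:,::-1]); return c
def load(tag): return pickle.load(open(f'pics/{tag}.pkl','rb'))
def K(c): return np.array([[c['fx'],0,c['cx']],[0,c['fy'],c['cy']],[0,0,1.]])
def ray(c,uv):
    uv=np.array(uv,float).reshape(-1,1,2)
    n=cv2.undistortPoints(uv,K(c),np.array(c['distortion'],float)).reshape(-1,2)
    R=cv2.Rodrigues(np.array(c['rvec'],float))[0]; t=np.array(c['tvec'],float).ravel()
    o=-R.T@t; d=np.c_[n,np.ones(len(n))]@R
    return o,d
def toz(c,uv,z):
    o,d=ray(c,uv); s=(z-o[2])/d[:,2]; return o+d*s[:,None]
def proj(c,P):
    return cv2.projectPoints(np.array(P,float).reshape(-1,3),np.array(c['rvec'],float),np.array(c['tvec'],float),K(c),np.array(c['distortion'],float))[0].reshape(-1,2)
E
python3 - <<'E'
from h import *
from station import ctrl
for n in ['scene','top','wrist']: c=grab(n,n+'0'); print(n,c['fx'],toz(c,[[320,200]],0),ray(c,[[320,200]])[0])
print(ctrl.get_obs())
E
```

```text
scene 455.24387764133434 [[0.5131722 0.0233356 0.       ]] [ 1.34005144 -0.1003308   0.65789548]
top 516.0488167588377 [[ 0.58984508 -0.01709669  0.        ]] [ 0.43507923 -0.00302734  1.19853372]
wrist 317.7031781952997 [[ 0.1921792  -0.51248249  0.        ]] [ 0.27849537 -0.48005035  0.38383363]
{'time_s': 0.15, 'qpos': array([-1.23857739e+00,  3.00329809e-01,  1.52141607e+00, -3.36677153e-05,
        1.32069982e+00, -6.65977907e-02]), 'joint_vel': array([ 5.49239150e-04, -9.29809826e-04, -3.48848342e-03, -2.33901794e-03,
       -6.61171193e-05,  3.63126580e-04]), 'tau': array([ 2.01113682e-03, -5.31953037e+01, -3.52819955e+01,  7.08700111e-02,
        2.35809357e-02, -6.45836963e-05]), 'ee_pos': array([ 0.21350801, -0.50665879,  0.20503364]), 'eef_rot': array([-1.59918111,  1.56994266,  1.94123662]), 'force': array([0.21552219, 0.10114875, 0.81075513]), 'moment': array([-0.06510483,  0.00985163, -0.01205078]), 'grip_width': 0.09430534611680452}
```

View pics/top0.png

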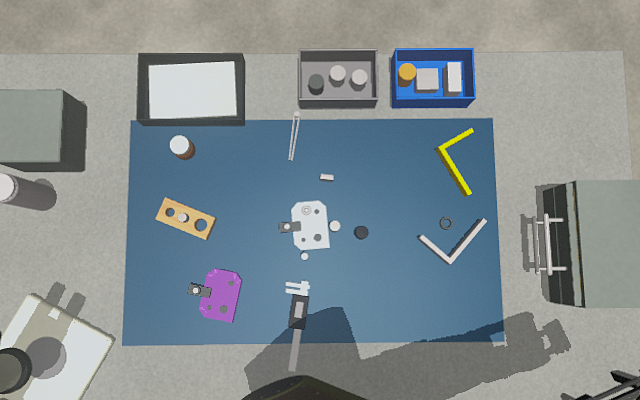

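View pics/scene0.png

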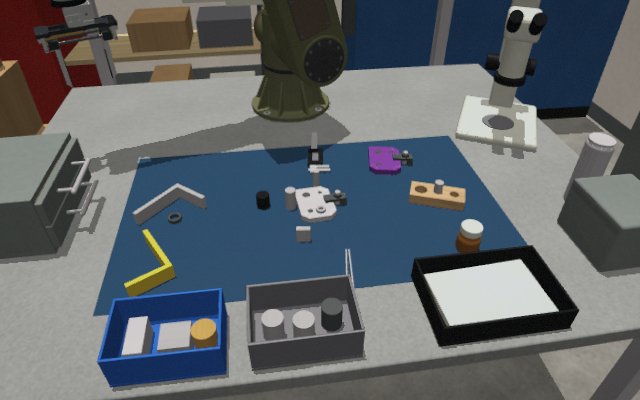

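View pics/wrist0.png

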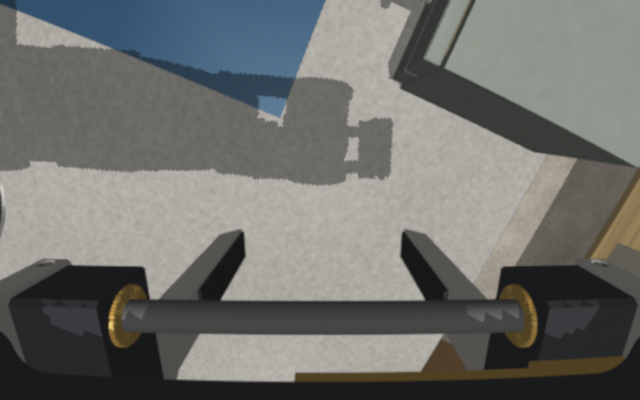

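Run:
```python
from h import *
c=load('top0'); s=load('scene0')
print(proj(c,[[.2,-.5,.2],[.5,0,0],[.6,0,0],[.5,.1,0]]),proj(s,[[.2,-.5,.2],[.5,0,0],[.6,0,0],[.5,.1,0]]))
def crop(c,x,y,w,h,n):
    cv2.imwrite(n,cv2.resize(c['img'][y:y+h,x:x+w,::-1],None,fx=4,fy=4,interpolation=cv2.INTER_CUBIC))
crop(c,260,160,200,130,'pics/t1.png')
crop(s,240,150,200,110,'pics/s1.png')
```

```text
[[584.44227496 392.95828021]
 [313.02103611 238.46969448]
 [312.66328007 195.76648389]
 [269.86644726 238.8846016 ]] [[ 96.12714009  79.72568815]
 [309.37468206 197.45331618]
 [315.23668066 225.29312485]
 [351.07607447 193.75495744]]
```

View pics/t1.png

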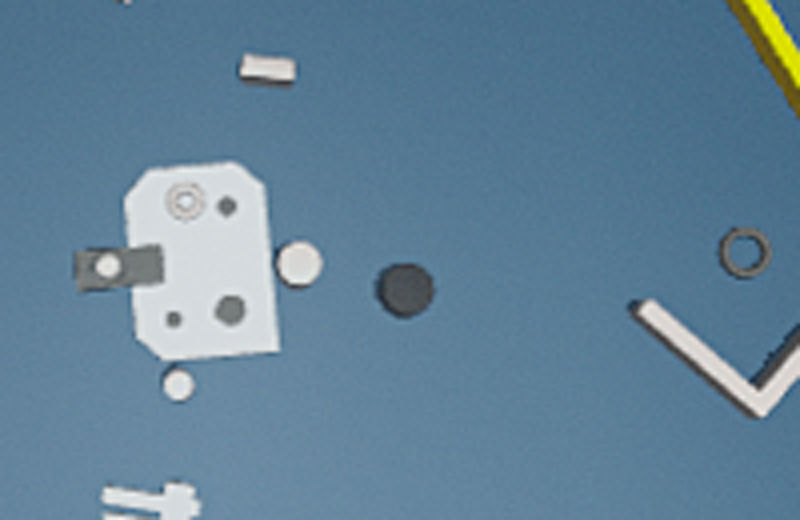

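View pics/s1.png

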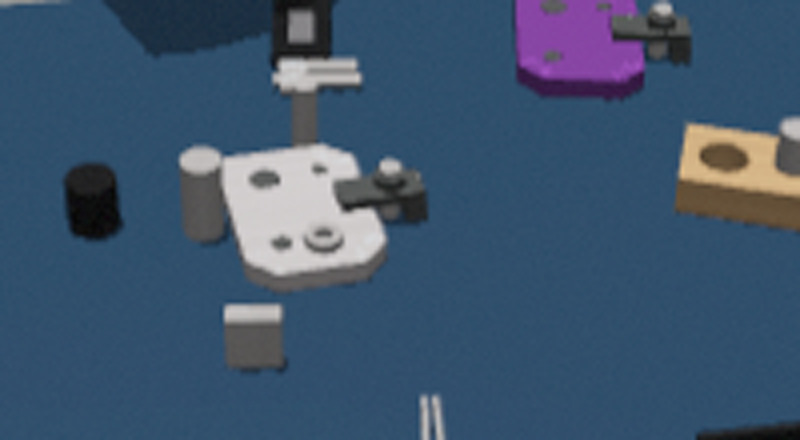

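Run:
```python
from h import *
c=load('top0'); s=load('scene0')
def crop(c,x,y,w,h,n,f=5):
    cv2.imwrite(n,cv2.resize(c['img'][y:y+h,x:x+w,::-1],None,fx=f,fy=f,interpolation=cv2.INTER_CUBIC))
crop(c,250,240,150,120,'pics/t2.png')
crop(s,270,100,120,100,'pics/s2.png')
crop(c,140,180,150,80,'pics/t3.png')
```

```text
(no output)
```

View pics/t2.png

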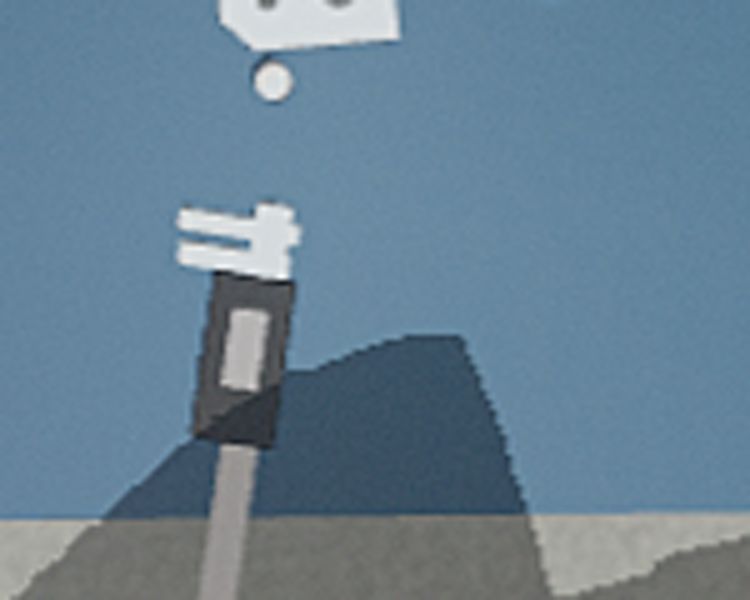

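View pics/s2.png

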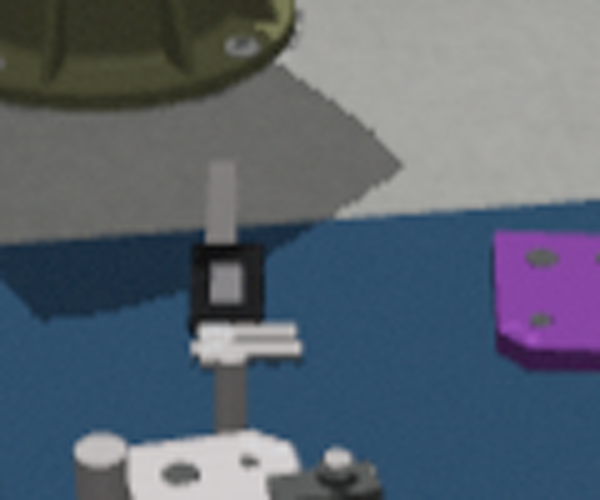

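View pics/t3.png

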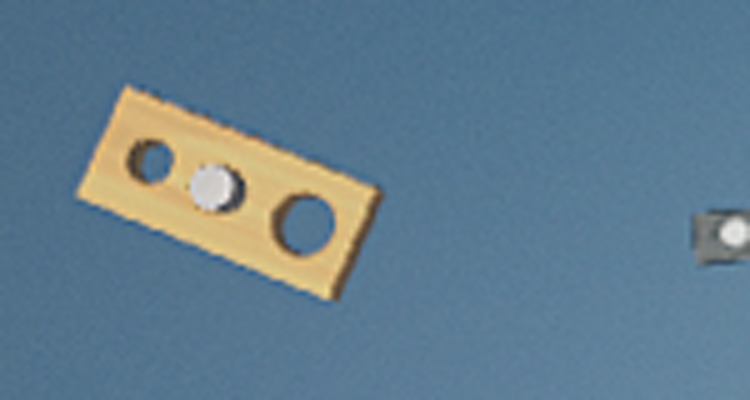

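```bash
cat > m1.py <<'E'
from h import *
c=load('top0'); s=load('scene0')
g=c['img'].astype(int)
# brightness & low saturation mask
def mask(im): 
    h=cv2.cvtColor(im,cv2.COLOR_RGB2HSV); return ((h[...,2]>175)&(h[...,1]<60)).astype(np.uint8)
for n,cc,roi in [('top',c,(260,165,240,110)),('scene',s,(130,140,220,110))]:
    m=mask(cc['img']) if n=='top' else ((cv2.cvtColor(cc['img'],cv2.COLOR_RGB2HSV)[...,2]>150)&(cv2.cvtColor(cc['img'],cv2.COLOR_RGB2HSV)[...,1]<60)).astype(np.uint8)
    k,l,st,ce=cv2.connectedComponentsWithStats(m,connectivity=4)
    for i in range(1,k):
        x,y=ce[i]
        if roi[0]<x<roi[0]+roi[2] and roi[1]<y<roi[1]+roi[3] and st[i,4]>15: print(n,i,st[i],ce[i].round(1),'z50',toz(cc,[ce[i]],.05)[0].round(4),'z14',toz(cc,[ce[i]],.014)[0].round(4))
h=cv2.cvtColor(c['img'],cv2.COLOR_RGB2HSV)
for p in [(307,220),(250+0,170),(183,218),(335,226),(450,262),(163,203)]: print(p,h[p[1],p[0]])
E
python3 m1.py
```

```text
top 790 [320 174  14   6  59] [326.5 176.6] z50 [ 0.6364 -0.0316  0.05  ] z14 [ 0.6427 -0.0325  0.014 ]
top 791 [496 174   5  13  29] [497.1 180.2] z50 [ 0.6248 -0.4157  0.05  ] z14 [ 0.6308 -0.4286  0.014 ]
top 857 [ 291  200   39   50 1482] [310.5 224.9] z50 [0.5276 0.0054 0.05  ] z14 [0.5305 0.0056 0.014 ]
top 892 [420 218  67  46 422] [453.8 243.6] z50 [ 0.4832 -0.3125  0.05  ] z14 [ 0.4847 -0.3222  0.014 ]
top 895 [330 221  11  10  88] [334.6 225.5] z50 [ 0.5256 -0.0485  0.05  ] z14 [ 0.5285 -0.0499  0.014 ]
top 903 [284 224   6   5  24] [286.7 226.1] z50 [0.5253 0.0584 0.05  ] z14 [0.5282 0.0603 0.014 ]
top 989 [301 253   7   7  40] [304.2 255.9] z50 [0.4589 0.0197 0.05  ] z14 [0.4596 0.0204 0.014 ]
scene 15 [    0    64   640   336 51021] [323.5 244.8] z50 [7.145e-01 2.000e-04 5.000e-02] z14 [0.6775 0.0062 0.014 ]
scene 24 [230 144  34   7 116] [249.7 147.2] z50 [ 0.336  -0.1311  0.05  ] z14 [ 0.2765 -0.1329  0.014 ]
scene 34 [308 165  22   8 121] [318.1 168. ] z50 [0.454  0.0275 0.05  ] z14 [0.4015 0.035  0.014 ]
scene 38 [133 183  71  31 266] [168.7 195.6] z50 [ 0.513  -0.3132  0.05  ] z14 [ 0.464  -0.3258  0.014 ]
scene 40 [285 186  51  33 946] [312.7 201.3] z50 [ 0.5784 -0.0023  0.05  ] z14 [0.5332 0.0035 0.014 ]
scene 54 [296 226  14   4  55] [302.6 227.5] z50 [ 0.6593 -0.0336  0.05  ] z14 [ 0.619  -0.0297  0.014 ]
(307, 220) [101   9 222]
(250, 170) [103 110 141]
(183, 218) [ 15   7 207]
(335, 226) [ 30   1 214]
(450, 262) [ 10  10 226]
(163, 203) [ 18 119 227]
```

```bash
cat > m2.py <<'E'
from h import *
c=load('top0')
h=cv2.cvtColor(c['img'],cv2.COLOR_RGB2HSV)
def clean(roi):
    m=((h[...,2]>175)&(h[...,1]<70)).astype(np.uint8)
    o=np.zeros_like(m);x,y,w,hh=roi;o[y:y+hh,x:x+w]=m[y:y+hh,x:x+w];return o
def cont(m):
    cs,_=cv2.findContours(m,cv2.RETR_EXTERNAL,cv2.CHAIN_APPROX_NONE); return max(cs,key=cv2.contourArea).reshape(-1,2).astype(float)
def subedge(img,P,n,r=4):
    # subpixel edge: refine along normal n, half level between inside & outside
    out=[]
    for p in P:
        t=np.arange(-r,r+.01,.25); q=(p+t[:,None]*n).astype(np.float32)
        v=cv2.remap(img,q[:,:1],q[:,1:],cv2.INTER_LINEAR).ravel()
        g=np.gradient(cv2.GaussianBlur(v.reshape(-1,1),(1,5),0).ravel()); i=np.argmax(np.abs(g))
        if 2<i<len(t)-3:
            a=np.abs(g[i-2:i+3]); out.append(p+n*(t[i-2:i+3]@a/a.sum()))
    return np.array(out)
sat=h[...,1].astype(np.float32)
def line(p0,p1,z,trim=.12):
    p0,p1=np.array(p0,float),np.array(p1,float);d=p1-p0;L=np.linalg.norm(d);d/=L;n=np.array([-d[1],d[0]])
    P=p0+d*np.linspace(trim*L,(1-trim)*L,40)[:,None]
    E=subedge(sat,P,n); W=toz(c,E,z)[:,:2]
    vx,vy,x,y=cv2.fitLine(W.astype(np.float32),cv2.DIST_HUBER,0,.001,.001).ravel()
    r=np.abs((W-[x,y])@[-vy,vx]); 
    return np.array([x,y]),np.array([vx,vy]),np.median(r)
def inter(a,b):
    A=np.c_[a[1],-b[1]]; s=np.linalg.solve(A,b[0]-a[0]); return a[0]+s[0]*a[1]
def ang(l): 
    return np.degrees(np.arctan2(l[1][1],l[1][0]))
if __name__=='__main__':
    lo=line((329.3,247.5),(326.3,207),.014,.3); sh=line((329.3,247.5),(301,249.5),.014,.1)
    lo2=line((329.3,247.5),(328.3,234),.014,.1)
    print('plate corner',inter(lo,sh),ang(lo),ang(sh),lo[2],sh[2],inter(lo2,sh),ang(lo2))
E
python3 m2.py
python3 - <<'E'
from h import *
c=load('top0');
def crop(c,x,y,w,h,n,f=8): cv2.imwrite(n,cv2.resize(c['img'][y:y+h,x:x+w,::-1],None,fx=f,fy=f,interpolation=cv2.INTER_CUBIC))
crop(c,405,205,95,70,'pics/t4.png'); crop(c,280,190,80,75,'pics/t5.png')
E
```

```text
plate corner [ 0.47870767 -0.03751103] 3.4552007 -84.81821 0.0006642909877464518 0.0004075659346959771 [ 0.4787886  -0.03840363] 6.663285
```

View pics/t4.png

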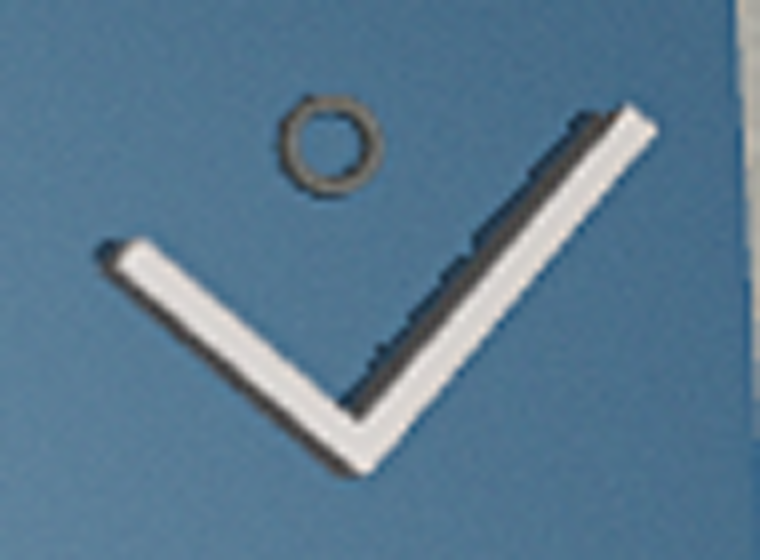

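View pics/t5.png

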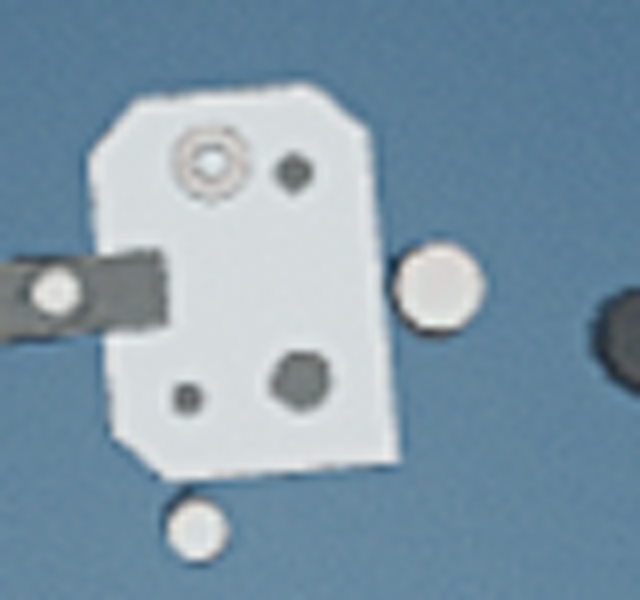

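Run:
```python
from h import *
from m2 import line,inter,ang
c=load('top0'); s=load('scene0')
S=toz(c,np.array([[357,420],[630,104],[150,240],[371,470],[657,128],[118,262]])/8+[405,205],.032)[:,:2]
print('sq inner,longend,shortend,outer..',S.round(4), [np.linalg.norm(S[i]-S[j]) for i,j in((0,1),(0,2),(3,4))])
for i,j in((0,1),(0,2),(3,4)): d=S[j]-S[i];print(np.degrees(np.arctan2(d[1],d[0])))
H=toz(c,np.array([[128,87],[380,190],[333,299],[78,194],[150,161],[304,225]])/5+[140,180],.025)[:,:2]
print(H.round(4)); print('centre',H[:4].mean(0)); 
for a,b in((1,0),(2,3),(5,4)): d=H[b]-H[a];print(np.linalg.norm(d),np.degrees(np.arctan2(d[1],d[0]))-90)
yaw=None
```

```text
sq inner,longend,shortend,outer.. [[ 0.4529 -0.3067]
 [ 0.5413 -0.3876]
 [ 0.5039 -0.2505]
 [ 0.4389 -0.3101]
 [ 0.5344 -0.3949]
 [ 0.4977 -0.2412]] [np.float64(0.1198479736725243), np.float64(0.07594327329850138), np.float64(0.12775267660213824)]
-42.447760296696416
47.79725861015951
-41.61301371599208
[[0.5956 0.3354]
 [0.5474 0.2203]
 [0.498  0.2408]
 [0.5468 0.3566]
 [0.5616 0.3246]
 [0.5317 0.2545]]
centre [0.54696741 0.28829522]
0.12481356886964425 -22.759452054088115
0.12572573763124473 -22.84754740757066
0.07625734761086239 -23.060702141508827
```

```bash
cat > plan.py <<'E'
import numpy as np, sys
from scipy.spatial.transform import Rotation as Ro
def cur():
    from station import ctrl
    o=ctrl.get_obs(); R=Ro.from_euler('xyz',o['eef_rot']).as_matrix(); return o,np.array(o['ee_pos']),R
def psi(R): return np.degrees(np.arctan2(R[1,1],R[0,1]))
def Rd(p):
    p=np.radians(p); y=np.array([np.cos(p),np.sin(p),0]); x=np.array([0,0,-1.]); return np.c_[x,y,np.cross(x,y)]
def plan(target,p):
    o,pos,R=cur(); d=np.array(target)-pos
    rv=Ro.from_matrix(R.T@Rd(p)).as_rotvec()
    print('t',o['time_s'],'pos',pos.round(4),'psi',psi(R).round(2),'tilt',np.degrees(np.arccos(-R[2,0])).round(2),'q',np.array(o['qpos']).round(2),'F',np.array(o['force']).round(1),'w',round(o['grip_width'],4))
    print('turn first rv',rv.round(4),'then shift mm in turned tool axes',(Rd(p).T@d*1000).round(1),'| unturned shift',(R.T@d*1000).round(1))
if __name__=='__main__':
    a=[float(x) for x in sys.argv[1:]]; plan(a[:3],a[3])
E
python3 plan.py .5256 -.0485 .12 4.5; python3 plan.py .5256 -.0485 .12 -175.5
```

```text
t 0.15 pos [ 0.2135 -0.5067  0.205 ] psi -67.15 tilt 0.05 q [-1.24  0.3   1.52 -0.    1.32 -0.07] F [0.2 0.1 0.8] w 0.0943
turn first rv [-1.2505e+00 -6.0000e-04  7.0000e-04] then shift mm in turned tool axes [  85.   347.1 -432.3] | unturned shift [  85.3 -300.9 -465.5]
t 0.15 pos [ 0.2135 -0.5067  0.205 ] psi -67.15 tilt 0.05 q [-1.24  0.3   1.52 -0.    1.32 -0.07] F [0.2 0.1 0.8] w 0.0943
turn first rv [1.8911e+00 8.0000e-04 6.0000e-04] then shift mm in turned tool axes [  85.  -347.1  432.3] | unturned shift [  85.3 -300.9 -465.5]
```

>>> play_rows:
  deltas:
    - [[0,0,0,-0.139,0,0,94],[0,0,0,-0.139,0,0,94],[0,0,0,-0.139,0,0,94],[0,0,0,-0.139,0,0,94],[0,0,0,-0.139,0,0,94],[0,0,0,-0.139,0,0,94],[0,0,0,-0.139,0,0,94],[0,0,0,-0.139,0,0,94],[0,0,0,-0.139,0,0,94],[0,0,0,0,0,0,94]]

```text
time_s: 1.15
ee_pos: [0.2135, -0.5067, 0.2052]
eef_rot: [-2.896, 1.57, 1.898]
force: [-0.2, -0.6, -0.4]
grip_width: 0.0938
```

>>> play_rows:
  deltas:
    - [[0,17,-21,0,0,0,60],[0,26,-32,0,0,0,60],[0,26,-32,0,0,0,60],[0,26,-32,0,0,0,60],[0,26,-32,0,0,0,60],[0,26,-32,0,0,0,60],[0,26,-32,0,0,0,60],[0,26,-32,0,0,0,60],[0,26,-32,0,0,0,60],[0,26,-32,0,0,0,60]]

```text
time_s: 2.15
ee_pos: [0.4401, -0.1774, 0.2055]
eef_rot: [0.993, 1.571, -0.504]
force: [-0.7, 0.0, -0.4]
grip_width: 0.0598
```

>>> play_rows:
  deltas:
    - [[5,26,-32,0,0,0,60],[5,26,-32,0,0,0,60],[5,26,-32,0,0,0,60],[0,18,-27,0,0,0,60],[0,0,0,0,0,0,60],[0,0,0,0,0,0,60]]

```text
time_s: 2.75
ee_pos: [0.5253, -0.0485, 0.1901]
eef_rot: [-1.573, 1.57, -3.067]
force: [-0.2, -0.1, 0.7]
grip_width: 0.0599
```

```bash
python3 plan.py .5256 -.0485 .12 4.5; python3 -c "
from h import *
grab('wrist','w1')"
```

```text
t 2.75 pos [ 0.5253 -0.0485  0.1901] psi 4.42 tilt 0.04 q [-0.16  0.26  1.6  -0.    1.27 -0.24] F [-0.2 -0.1  0.7] w 0.0599
turn first rv [-0.0014 -0.      0.0007] then shift mm in turned tool axes [70.1  0.3 -0. ] | unturned shift [70.1  0.4 -0. ]
```

View pics/w1.png

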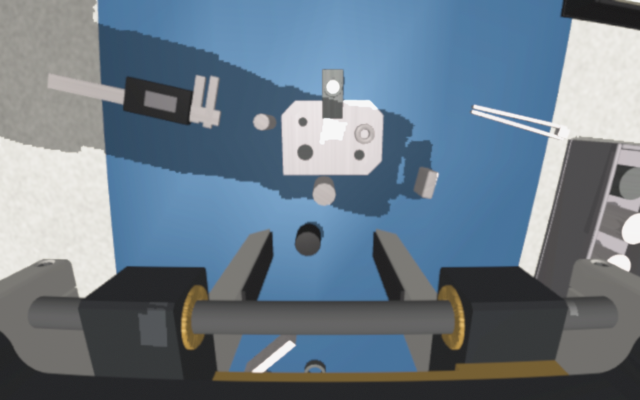

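Run:
```python
from h import *
c=load('w1')
x,y,w,h=240,60,160,150
cv2.imwrite('pics/w1c.png',cv2.resize(c['img'][y:y+h,x:x+w,::-1],None,fx=4,fy=4,interpolation=cv2.INTER_CUBIC))
x,y,w,h=180,210,200,170
cv2.imwrite('pics/w1d.png',cv2.resize(c['img'][y:y+h,x:x+w,::-1],None,fx=4,fy=4,interpolation=cv2.INTER_CUBIC)[:600])
print(proj(c,[[.5256,-.0485,.05],[.4589,.0197,.05],[.4788,-.038,.014],[.5253,-.0485,.1901],[.5253,-.0485,0.05]]))
```

```text
[[322.69012824 193.65592194]
 [260.15862103 120.49070452]
 [282.10274937 174.61470052]
 [321.93621069 243.34066895]
 [322.39900129 193.63345147]]
```

View pics/w1c.png

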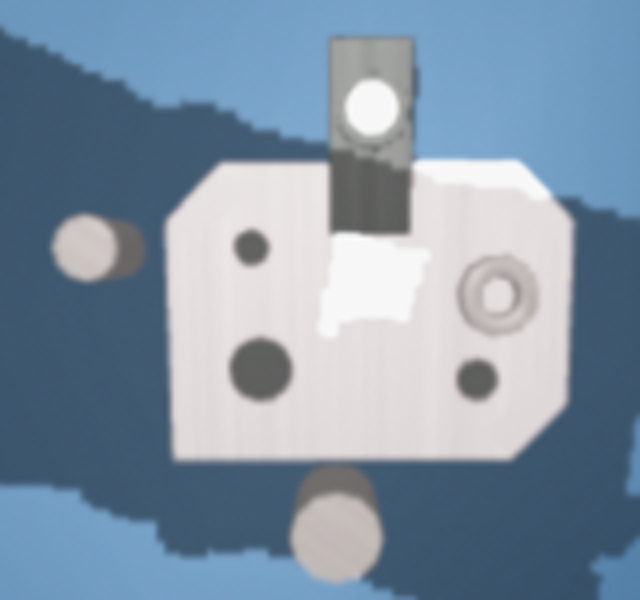

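Run:
```python
from h import *
c=load('w1')
f=lambda p,z: toz(c,np.array([p])/4+[240,60],z)[0,:2].round(4)
print('wide',f((336,538),.05),'narrow',f((86,248),.05),'corner',f((173,461),.014),'longend',f((513,461),.014),'shortend',f((165,217),.014))
a,b=f((173,461),.014),f((513,461),.014); print(np.degrees(np.arctan2(*(b-a)[::-1])),np.linalg.norm(b-a))
a,b=f((173,461),.014),f((165,217),.014); print(np.degrees(np.arctan2(*(b-a)[::-1])),np.linalg.norm(b-a))
```

```text
wide [ 0.527  -0.0493] narrow [0.4603 0.0184] corner [ 0.4801 -0.0386] longend [ 0.5758 -0.0311] shortend [0.4746 0.0279]
4.481105748108879 0.09599343727568042
94.72798781884221 0.06672705598181296
```

>>> play_rows:
  deltas:
    - [[20,0,0,0,0,0,45],[30,0.5,0.5,0,0,0,45],[30,0,0,0,0,0,45],[30,0,0,0,0,0,45],[30,0,0,0,0,0,45],[18,0,0,0,0,0,45],[10,0,0,0,0,0,45],[0,0,0,0,0,0,45]]
  grip_force: 20

```text
time_s: 3.6
ee_pos: [0.5253, -0.05, 0.0218]
eef_rot: [-1.781, 1.569, 3.008]
force: [0.2, 0.8, 0.1]
grip_width: 0.0452
```

>>> play_rows:
  deltas:
    - [[0,0,0,0,0,0,10],[0,0,0,0,0,0,10],[0,0,0,0,0,0,10],[0,0,0,0,0,0,10],[0,0,0,0,0,0,10]]
  grip_force: 20

```text
time_s: 4.1
ee_pos: [0.5264, -0.0494, 0.0233]
eef_rot: [1.267, 1.569, -0.225]
force: [-0.8, -0.7, 6.9]
grip_width: 0.0238
```

```bash
python3 plan.py .5317 .2545 .15 -22.9; python3 -c "
from h import *
grab('wrist','w2')"
```

```text
t 4.1 pos [ 0.5264 -0.0494  0.0233] psi 4.53 tilt 0.08 q [-0.16  0.48  1.74 -0.    0.92 -0.24] F [-0.8 -0.7  6.9] w 0.0238
turn first rv [ 4.787e-01  1.000e-04 -1.400e-03] then shift mm in turned tool axes [-126.7 -113.4 -282. ] | unturned shift [-126.8   29.4 -302.4]
```

View pics/w2.png

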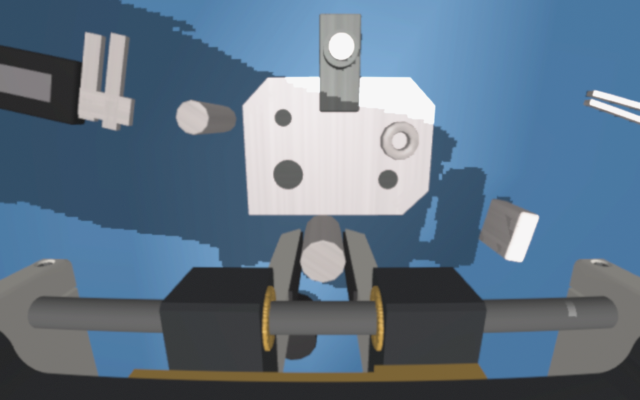

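Run:
```python
from h import *
from plan import *
c=load('w2')
o,p,R=cur()
q=toz(c,[[322.5,261]],.0505)[0]; print(q, (R.T@(q-p)*1000).round(1), p)
print('corner',toz(c,[[248.5,215]],.014)[0],toz(c,[[402,214.5]],.014)[0],proj(c,[p,p+[0,0,.027]]))
```

```text
[ 0.52671508 -0.04841712  0.0505    ] [-27.2   0.4  -0.9] [ 0.52644055 -0.04936686  0.02328514]
corner [ 0.48001218 -0.03800323  0.014     ] [ 0.57455092 -0.03008286  0.014     ] [[321.90071986 243.45665098]
 [321.82410837 262.47431922]]
```

>>> play_rows:
  deltas:
    - [[-15,0,0,0,0,0,10],[-30,0,0,0,0,0,10],[-30,0,0,0.12,0,0,10],[-30,0,0,0.12,0,0,10],[-22,0,0,0.12,0,0,10],[0,0,0,0.119,0,0,10],[0,-14,-35,0,0,0,10],[0,-14,-35,0,0,0,10],[0,-14,-35,0,0,0,10],[0,-14,-35,0,0,0,10]]

```text
time_s: 5.15
ee_pos: [0.5285, 0.103, 0.1494]
eef_rot: [-1.068, 1.57, -3.039]
force: [0.5, 0.1, -1.8]
grip_width: 0.0239
```

>>> play_rows:
  deltas:
    - [[0,-14,-35,0,0,0,10],[0,-14,-35,0,0,0,10],[0,-14,-35,0,0,0,10],[0,-15,-37,0,0,0,10],[0,0,0,0,0,0,10],[0,0,0,0,0,0,10]]

```text
time_s: 5.75
ee_pos: [0.5312, 0.2549, 0.149]
eef_rot: [-0.665, 1.57, -2.634]
force: [-0.0, 0.4, -2.1]
grip_width: 0.0232
```

```bash
python3 plan.py .5317 .2545 .15 -22.9; python3 -c "
from h import *
grab('wrist','w3')"
```

```text
t 5.75 pos [0.5312 0.2549 0.149 ] psi -22.83 tilt 0.06 q [ 0.39  0.44  1.47 -0.    1.24  0.78] F [-0.   0.4 -2.1] w 0.0232
turn first rv [0.0012 0.0008 0.0006] then shift mm in turned tool axes [-1.   0.6  0.2] | unturned shift [-1.   0.6  0.2]
```

View pics/w3.png

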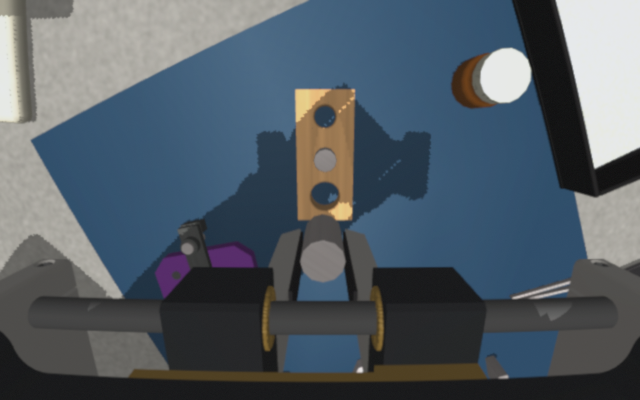

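Run:
```python
from h import *
c=load('w3')
x,y,w,h=280,80,90,150
im=cv2.resize(c['img'][y:y+h,x:x+w,::-1],None,fx=4,fy=4,interpolation=cv2.INTER_CUBIC)
cv2.imwrite('pics/w3c.png',cv2.convertScaleAbs(im,alpha=1.5))
print(proj(c,[[.5317,.2545,.025],[.5616,.3246,.025]]))
```

```text
[[322.82773353 197.39276866]
 [323.34104387 117.02434397]]
```

View pics/w3c.png

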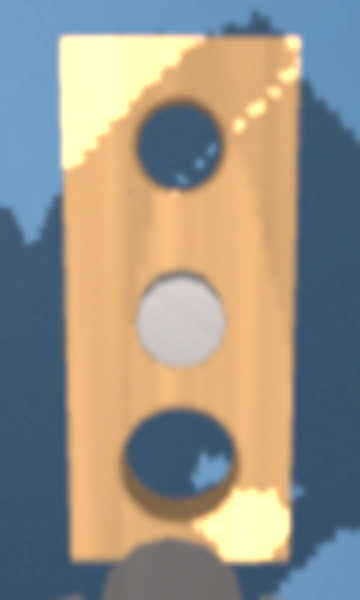

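Run:
```python
from h import *
from plan import *
c=load('w3'); o,p,R=cur()
P=toz(c,[[325,195.75],[325,116.1],[325.1,160.2]],.025); P[2]=toz(c,[[325.1,160.2]],.052)[0]
print(P.round(4),(P-p)@R*1000)
cap=toz(c,[[322.5,261]],p[2]+.027)[0]; print('cap tool',R.T@(cap-p)*1000)
d=P[1]-P[0];print(np.linalg.norm(d),np.degrees(np.arctan2(d[1],d[0]))-90)
h=c['img'][225:290,290:355,::-1]; cv2.imwrite('pics/w3d.png',cv2.resize(h,None,fx=6,fy=6,interpolation=cv2.INTER_CUBIC))
```

```text
[[0.5343 0.2552 0.025 ]
 [0.5633 0.3248 0.025 ]
 [0.5487 0.29   0.052 ]] [[124.13846014   2.2814384   -2.15486215]
 [124.089287     1.9608278  -77.5460425 ]
 [ 97.1139222    2.03315908 -39.81987833]]
cap tool [-27.00111391   0.03119956  -1.67080272]
0.07539187809504756 -22.654672169776532
```

View pics/w3d.png

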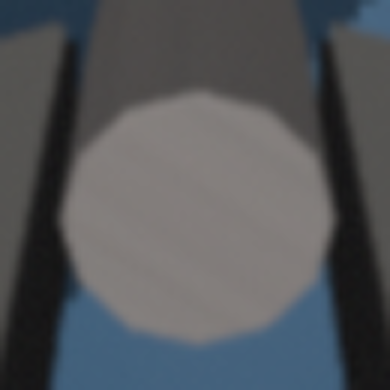

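>>> play_rows:
  deltas:
    - [[15,0.9,0,0,0,0,10],[25,0.9,0,0,0,0,10],[25,0,0,0,0,0,10],[20,0,0,0,0,0,10],[7,0,0,0,0,0,10],[0,0,0,0,0,0,10],[0,0,0,0,0,0,10]]

```text
time_s: 6.5
ee_pos: [0.5338, 0.2536, 0.0582]
eef_rot: [2.336, 1.57, 0.365]
force: [0.4, -0.6, -1.2]
grip_width: 0.0236
```

```bash
python3 plan.py .5317 .2545 .15 -22.9; python3 -c "
from h import *
c=grab('wrist','w4')
cv2.imwrite('pics/w4c.png',cv2.resize(c['img'][120:290,260:390,::-1],None,fx=4,fy=4,interpolation=cv2.INTER_CUBIC)[:600])"
```

```text
t 6.5 pos [0.5338 0.2536 0.0582] psi -22.95 tilt 0.06 q [ 0.38  0.54  1.54 -0.    1.06  0.78] F [ 0.4 -0.6 -1.2] w 0.0236
turn first rv [-0.0008 -0.0007 -0.0007] then shift mm in turned tool axes [-91.8  -2.3  -0. ] | unturned shift [-91.8  -2.2  -0.1]
```

View pics/w4c.png

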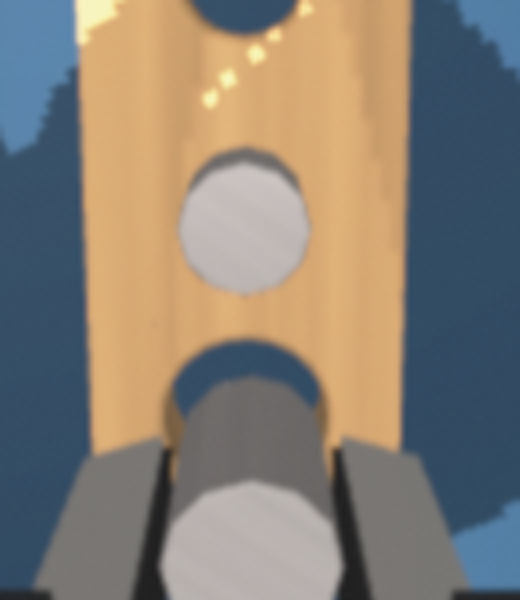

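Run:
```python
from h import *
from plan import *
c=load('w4'); o,p,R=cur()
g=lambda u,v,z:(R.T@(toz(c,[[260+u/4,120+v/4]],z)[0]-p)*1000).round(1)
print('pocket far',g(247,340,.025),'foot far',g(252,377,.0349),'cap c',g(252,566,.0849),'centralpin',g(245,228,.052))
```

```text
pocket far [ 33.5  -0.1 -15.3] foot far [ 23.6   0.8 -11.5] cap c [-26.4   0.8  -0.4] centralpin [  6.5  -0.3 -39.2]
```

>>> play_rows:
  deltas:
    - [[0,-0.8,-1.1,0,0,0,10],[6,0,0,0,0,0,10],[6,0,0,0,0,0,10],[6,0,0,0,0,0,10],[6,0,0,0,0,0,10],[5,0,0,0,0,0,10],[0,0,0,0,0,0,10]]

```text
time_s: 7.25
ee_pos: [0.5326, 0.2549, 0.0275]
eef_rot: [-0.786, 1.569, -2.756]
force: [0.4, 0.2, -2.1]
grip_width: 0.0234
```

```bash
python3 plan.py .5317 .2545 .15 -22.9; python3 -c "
from h import *
c=grab('wrist','w5')
cv2.imwrite('pics/w5c.png',cv2.resize(c['img'][120:290,260:390,::-1],None,fx=4,fy=4,interpolation=cv2.INTER_CUBIC)[:600])"
```

```text
t 7.25 pos [0.5326 0.2549 0.0275] psi -22.92 tilt 0.08 q [ 0.38  0.59  1.55 -0.    1.    0.78] F [ 0.4  0.2 -2.1] w 0.0234
turn first rv [-0.0003  0.001   0.001 ] then shift mm in turned tool axes [-122.5   -0.7    0.7] | unturned shift [-122.5   -0.8    0.9]
```

View pics/w5c.png

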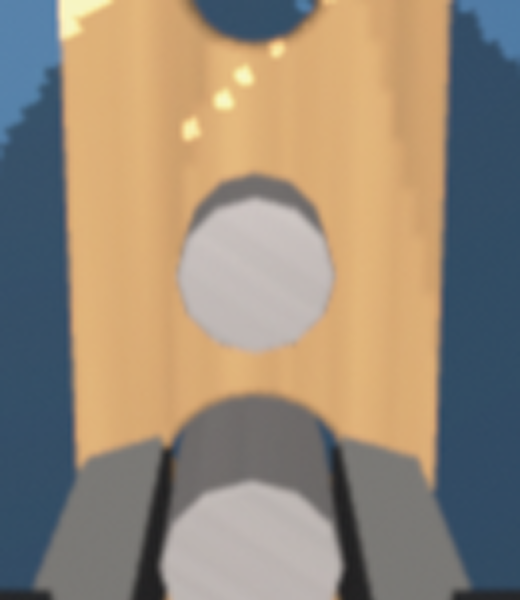

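>>> play_rows:
  deltas:
    - [[0,0,0,0,0,0,34],[0,0,0,0,0,0,38],[0,0,0,0,0,0,40],[0,0,0,0,0,0,40],[-15,0,0,0,0,0,40],[-30,0,0,0,0,0,40],[-30,0,0,0,0,0,40],[-30,0,0,0,0,0,40],[-15,0,0,0,0,0,40],[0,0,0,0,0,0,40]]

```text
time_s: 8.3
ee_pos: [0.534, 0.2555, 0.1519]
eef_rot: [2.36, 1.566, 0.389]
force: [0.2, -0.4, -0.2]
grip_width: 0.0398
```

```bash
python3 plan.py .4602 .0187 .12 94.6;python3 plan.py .4602 .0187 .12 -85.4; python3 -c "
from h import *
c=grab('wrist','w6')"
```

```text
t 8.3 pos [0.534  0.2555 0.1519] psi -22.92 tilt 0.29 q [0.38 0.44 1.46 0.   1.24 0.78] F [ 0.2 -0.4 -0.2] w 0.0398
turn first rv [-2.051e+00  1.400e-03 -5.800e-03] then shift mm in turned tool axes [  31.9 -230.2  -92.5] | unturned shift [ 31.1  24.2 247. ]
t 8.3 pos [0.534  0.2555 0.1519] psi -22.92 tilt 0.29 q [0.38 0.44 1.46 0.   1.24 0.78] F [ 0.2 -0.4 -0.2] w 0.0398
turn first rv [ 1.0905 -0.0051 -0.0012] then shift mm in turned tool axes [ 31.9 230.2  92.5] | unturned shift [ 31.1  24.2 247. ]
```

View pics/w6.png

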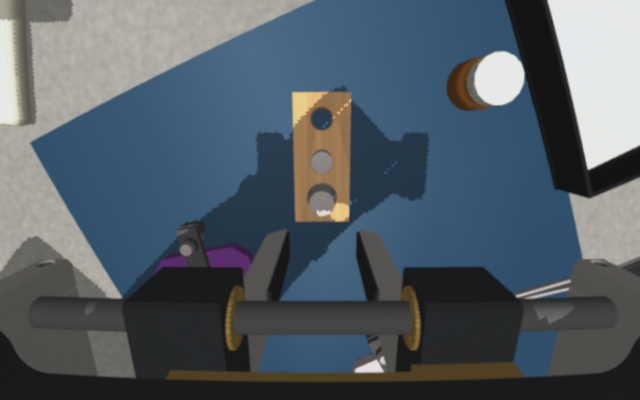

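>>> play_rows:
  deltas:
    - [[0,0,0,0.1363,0,0,40],[0,0,0,0.1363,0,0,40],[0,0,0,0.1363,0,0,40],[0,0,0,0.1363,0,0,40],[0,0,0,0.1363,0,0,40],[0,0,0,0.1363,0,0,40],[0,0,0,0.1363,0,0,40],[0,0,0,0.1363,0,0,40],[0,15,6,0,0,0,40],[0,30,12,0,0,0,40]]

```text
time_s: 9.35
ee_pos: [0.518, 0.2092, 0.147]
eef_rot: [0.143, 1.569, -2.917]
force: [-0.1, -0.7, 0.0]
grip_width: 0.04
```

>>> play_rows:
  deltas:
    - [[0,32,12.5,0,0,0,40],[0,32,12.5,0,0,0,40],[0,32,12.5,0,0,0,40],[5,32,12.5,0,0,0,40],[10,32,12.5,0,0,0,40],[10,25,12,0,0,0,40],[7,0,0,0,0,0,40],[0,0,0,0,0,0,40],[0,0,0,0,0,0,40]]

```text
time_s: 10.25
ee_pos: [0.4594, 0.0191, 0.1163]
eef_rot: [-0.374, 1.57, 2.848]
force: [-0.8, 0.7, 0.2]
grip_width: 0.0399
```

```bash
python3 plan.py .4600 .0187 .022 -85.4; python3 -c "
from h import *
c=grab('wrist','w7')"
```

```text
t 10.25 pos [0.4594 0.0191 0.1163] psi -85.36 tilt 0.03 q [-0.04  0.2   1.87  0.    1.07  1.45] F [-0.8  0.7  0.2] w 0.0399
turn first rv [0.0006 0.0005 0.0002] then shift mm in turned tool axes [94.3  0.4 -0.5] | unturned shift [94.3  0.4 -0.6]
```

View pics/w7.png

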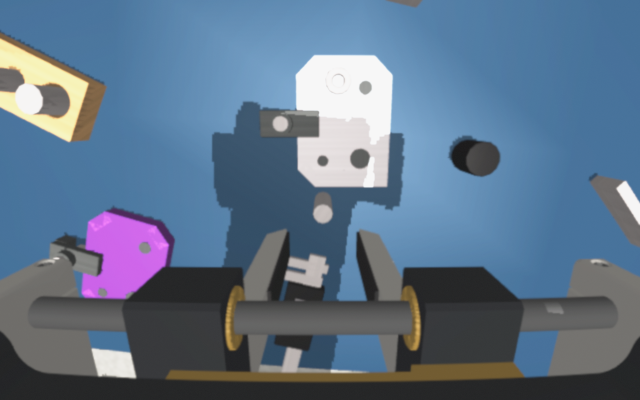

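>>> play_rows:
  deltas:
    - [[20,0.3,-0.4,0,0,0,40],[30,0,0,0,0,0,36],[25,0,0,0,0,0,36],[14,0,0,0,0,0,36],[5,0,0,0,0,0,36],[0,0,0,0,0,0,36],[0,0,0,0,0,0,5],[0,0,0,0,0,0,5],[0,0,0,0,0,0,5],[0,0,0,0,0,0,5]]

```text
time_s: 11.3
ee_pos: [0.4601, 0.0182, 0.0231]
eef_rot: [3.099, 1.57, 0.038]
force: [-0.7, 1.1, 5.5]
grip_width: 0.0154
```

>>> play_rows:
  deltas:
    - [[0,0,0,0,0,0,5],[-15,0,0,0,0,0,5],[-30,0,0,0,0,0,5],[-35,0,0,0,0,0,5],[-35,0,0,0,0,0,5],[-15,0,0,0,0,0,5],[0,0,0,0,0,0,5]]

```text
time_s: 12.0
ee_pos: [0.4606, 0.0181, 0.1544]
eef_rot: [3.013, 1.567, -0.048]
force: [0.5, 0.0, -0.1]
grip_width: 0.0154
```

```bash
python3 plan.py .5622 .3238 .150 -22.9; python3 -c "
from h import *
c=grab('wrist','w8')
cv2.imwrite('pics/w8c.png',cv2.resize(c['img'][225:290,290:355,::-1],None,fx=6,fy=6,interpolation=cv2.INTER_CUBIC))"
```

```text
t 12.0 pos [0.4606 0.0181 0.1544] psi -85.4 tilt 0.23 q [-0.04  0.15  1.83 -0.    1.16  1.45] F [ 0.5  0.  -0.1] w 0.0154
turn first rv [-1.0907 -0.0032 -0.0026] then shift mm in turned tool axes [   4.4  -25.3 -321.1] | unturned shift [   4.8 -296.6 -125.8]
```

View pics/w8c.png

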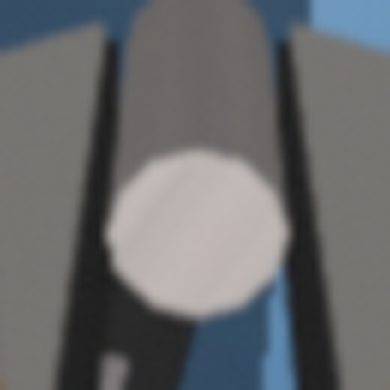

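>>> play_rows:
  deltas:
    - [[0,0,0,-0.1363,0,0,5],[0,0,0,-0.1363,0,0,5],[0,0,0,-0.1363,0,0,5],[0,0,0,-0.1363,0,0,5],[0,0,0,-0.1363,0,0,5],[0,0,0,-0.1363,0,0,5],[0,0,0,-0.1363,0,0,5],[0,0,0,-0.1363,0,0,5],[0,-1.5,-20,0,0,0,5],[0,-2.7,-35,0,0,0,5]]

```text
time_s: 13.05
ee_pos: [0.4767, 0.07, 0.1508]
eef_rot: [-1.003, 1.568, -2.975]
force: [0.3, -0.3, -0.5]
grip_width: 0.0159
```

>>> play_rows:
  deltas:
    - [[0,-2.7,-35,0,0,0,5],[0,-2.7,-35,0,0,0,5],[0,-2.7,-35,0,0,0,5],[15,-2.7,-35,0,0,0,5],[20,-2.7,-35,0,0,0,5],[20,-2.7,-35,0,0,0,5],[20,-2.7,-35,0,0,0,5],[20,-1.5,-22,0,0,0,5],[0,0,0,0,0,0,5],[0,0,0,0,0,0,5]]

```text
time_s: 14.05
ee_pos: [0.5612, 0.3249, 0.0543]
eef_rot: [-0.964, 1.567, -2.934]
force: [-0.9, 4.6, -3.1]
grip_width: 0.0156
```

```bash
python3 plan.py .5622 .3249 .058 -22.9; python3 -c "
from h import *
c=grab('wrist','w9')
cv2.imwrite('pics/w9c.png',cv2.resize(c['img'][120:290,260:390,::-1],None,fx=4,fy=4,interpolation=cv2.INTER_CUBIC)[:600])"
```

```text
t 14.05 pos [0.5612 0.3249 0.0543] psi -22.87 tilt 0.21 q [0.47 0.67 1.35 0.   1.13 0.87] F [-0.9  4.6 -3.1] w 0.0156
turn first rv [0.0005 0.0021 0.003 ] then shift mm in turned tool axes [-3.7  0.9 -0.4] | unturned shift [-3.7  0.9 -0.4]
```

View pics/w9c.png

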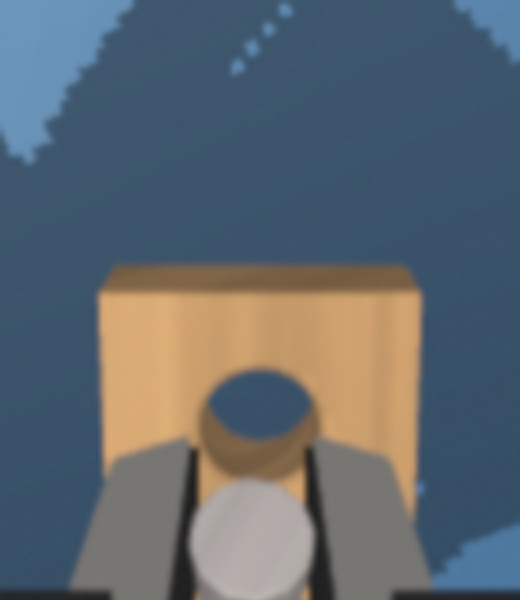

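>>> play_rows:
  deltas:
    - [[-20,0,0,0,0,0,5],[-30,0,0,0,0,0,5],[-30,0,0,0,0,0,5],[-10,0,0,0,0,0,5],[0,0,0,0,0,0,5]]

```text
time_s: 14.6
ee_pos: [0.5627, 0.3241, 0.1479]
eef_rot: [2.298, 1.569, 0.327]
force: [0.1, -0.0, -1.4]
grip_width: 0.0156
```

```bash
python3 plan.py .5622 .3249 .058 -22.9; python3 -c "
from h import *
c=grab('wrist','w10')
cv2.imwrite('pics/w10c.png',cv2.resize(c['img'][120:290,260:390,::-1],None,fx=4,fy=4,interpolation=cv2.INTER_CUBIC)[:680])
c=grab('scene','s10')
u,v=proj(c,[[.5622,.3249,.15]])[0].astype(int); print(u,v)
cv2.imwrite('pics/s10.png',cv2.resize(c['img'][v-60:v+80,u-70:u+70,::-1],None,fx=4,fy=4,interpolation=cv2.INTER_CUBIC))"
```

```text
t 14.6 pos [0.5627 0.3241 0.1479] psi -22.94 tilt 0.08 q [ 0.47  0.57  1.28 -0.    1.3   0.87] F [ 0.1 -0.  -1.4] w 0.0156
turn first rv [-0.0007 -0.0009 -0.001 ] then shift mm in turned tool axes [89.9 -0.8 -0.6] | unturned shift [89.9 -0.9 -0.5]
463 146
```

View pics/w10c.png

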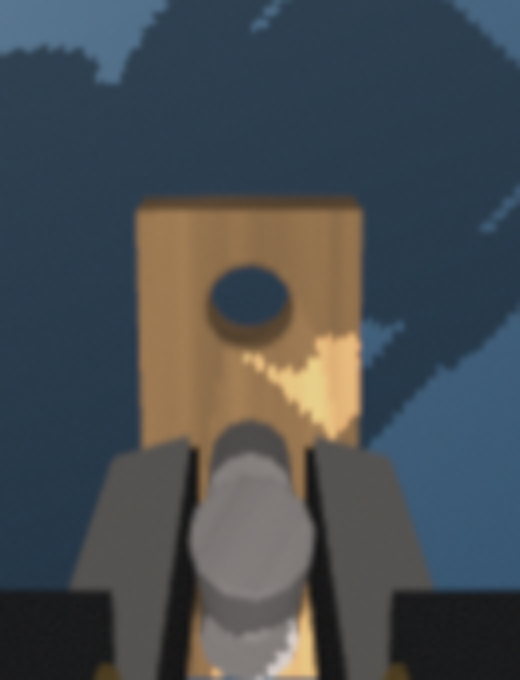

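View pics/s10.png

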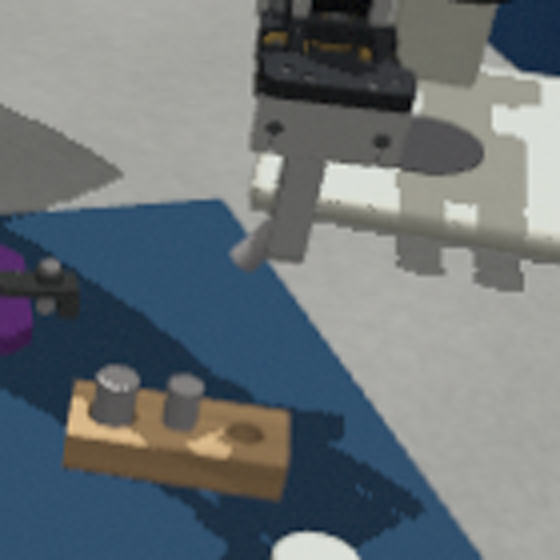

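Run:
```python
from h import *
from plan import *
c=load('s10'); o,p,R=cur()
for uv in [(247,257),(238,248),(262,268)]:
    q=[[393+uv[0]/4,86+uv[1]/4]]
    O,d=ray(c,q); d=d[0]; n=R[:,1]; s=n@(p-O)/(n@d); P=O+s*d; print(R.T@(P-p)*1000)
print((proj(c,[p,p-R[:,0]*.05])-[393,86])*4)
```

```text
[ 7.87447768e+00 -6.99602141e-15  1.44857995e+01]
[3.09930868e+00 3.24421041e-14 2.00916284e+01]
[ 1.33947807e+01 -2.03217193e-14  5.54742756e+00]
[[277.27756292 248.24933731]
 [295.78761069 165.96241798]]
```

>>> play_rows:
  deltas:
    - [[15,-0.5,-5,0,0,0,5],[30,0,0,0,0,0,5],[30,0,0,0,0,0,5],[15,0,0,0,0,0,5],[0,0,0,0,0,0,5],[0,0,0,0,0,0,5]]
  grip_force: 15

```text
time_s: 15.3
ee_pos: [0.5642, 0.3293, 0.0577]
eef_rot: [2.428, 1.571, 0.457]
force: [-0.2, 0.2, -0.0]
grip_width: 0.0153
```

>>> play_rows:
  deltas:
    - [[0,0,4,0,0,0,5],[0,0,4,0,0,0,5],[0,0,4,0,0,0,5],[0,0,4,0,0,0,5],[0,0,3,0,0,0,5],[0,0,3,0,0,0,5],[0,0,0,0,0,0,5]]

```text
time_s: 16.0
ee_pos: [0.5568, 0.3108, 0.0606]
eef_rot: [2.703, 1.563, 0.732]
force: [1.9, 11.6, 8.4]
grip_width: 0.0155
```

```bash
python3 plan.py .5622 .3249 .058 -22.9; python3 -c "
from h import *
c=grab('wrist','w11')
cv2.imwrite('pics/w11c.png',cv2.resize(c['img'][120:290,260:390,::-1],None,fx=4,fy=4,interpolation=cv2.INTER_CUBIC)[:680])
c=grab('scene','s11')
u,v=proj(c,[[.5622,.3249,.05]])[0].astype(int); print(u,v)
cv2.imwrite('pics/s11.png',cv2.resize(c['img'][v-60:v+40,u-70:u+70,::-1],None,fx=5,fy=5,interpolation=cv2.INTER_CUBIC))"
```

```text
t 16.0 pos [0.5568 0.3108 0.0606] psi -22.92 tilt 0.46 q [0.45 0.63 1.39 0.   1.11 0.85] F [ 1.9 11.6  8.4] w 0.0155
turn first rv [-0.0003 -0.0073 -0.0034] then shift mm in turned tool axes [  2.6  -0.5 -15.1] | unturned shift [  2.7  -0.5 -15. ]
454 184
```

View pics/w11c.png

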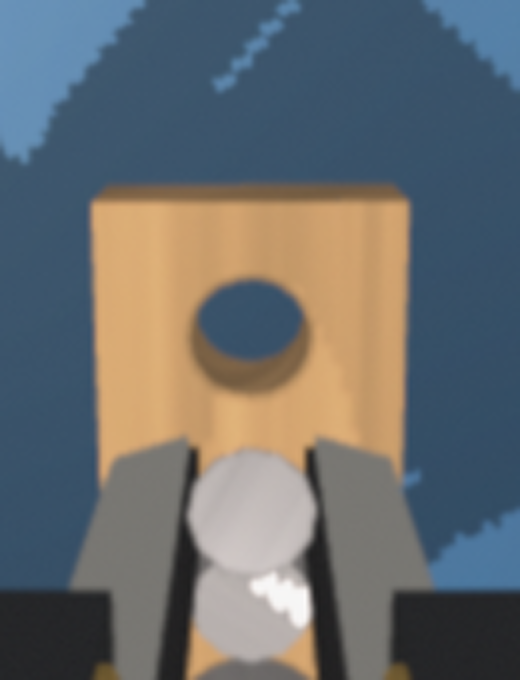

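View pics/s11.png

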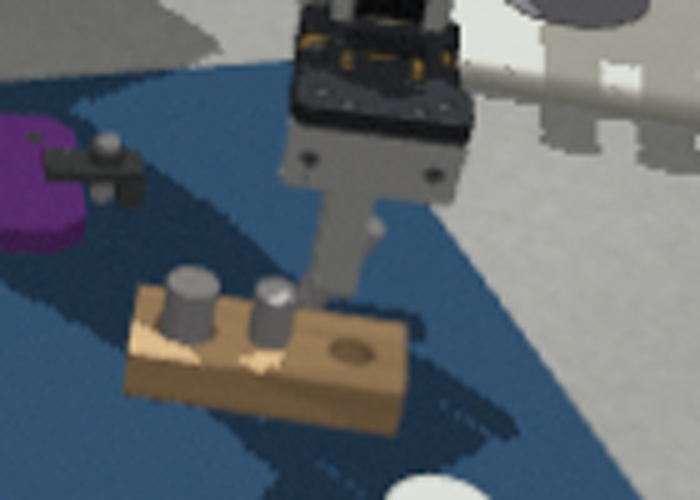

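>>> play_rows:
  deltas:
    - [[-15,0,0,0,0,0,5],[-30,0,0,0,0,0,5],[-30,0,0,0,0,0,5],[-15,0,0,0,0,0,5],[0,0,0,0,0,0,5],[0,0,0,0,0,0,5]]
  grip_force: 25

```text
time_s: 16.7
ee_pos: [0.555, 0.3085, 0.1465]
eef_rot: [-0.64, 1.57, -2.611]
force: [0.2, 0.1, -1.2]
grip_width: 0.0151
```

```bash
python3 plan.py .53 .15 .15 -74; python3 -c "
from h import *
from plan import cur
o,p,R=cur()
c=grab('wrist','w12')
cv2.imwrite('pics/w12c.png',cv2.resize(c['img'][200:290,290:355,::-1],None,fx=6,fy=6,interpolation=cv2.INTER_CUBIC)[:680])
c=grab('scene','s12')
u,v=proj(c,[p])[0].astype(int); print(u,v)
cv2.imwrite('pics/s12.png',cv2.resize(c['img'][v-30:v+30,u-40:u+40,::-1],None,fx=10,fy=10,interpolation=cv2.INTER_CUBIC))"
```

```text
t 16.7 pos [0.555  0.3085 0.1465] psi -22.93 tilt 0.06 q [ 0.45  0.54  1.32 -0.    1.28  0.85] F [ 0.2  0.1 -1.2] w 0.0151
turn first rv [8.914e-01 1.000e-03 2.000e-04] then shift mm in turned tool axes [ -3.5 145.5  67.8] | unturned shift [ -3.4  38.7 155.8]
454 146
```

View pics/w12c.png

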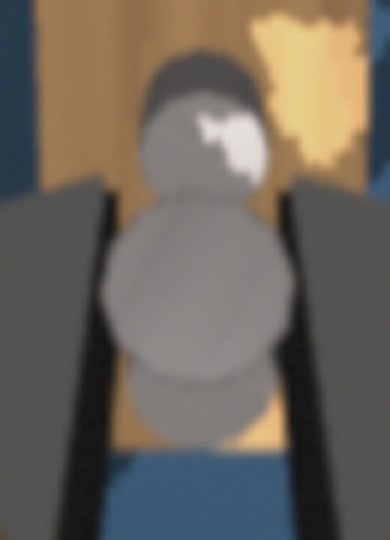

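View pics/s12.png

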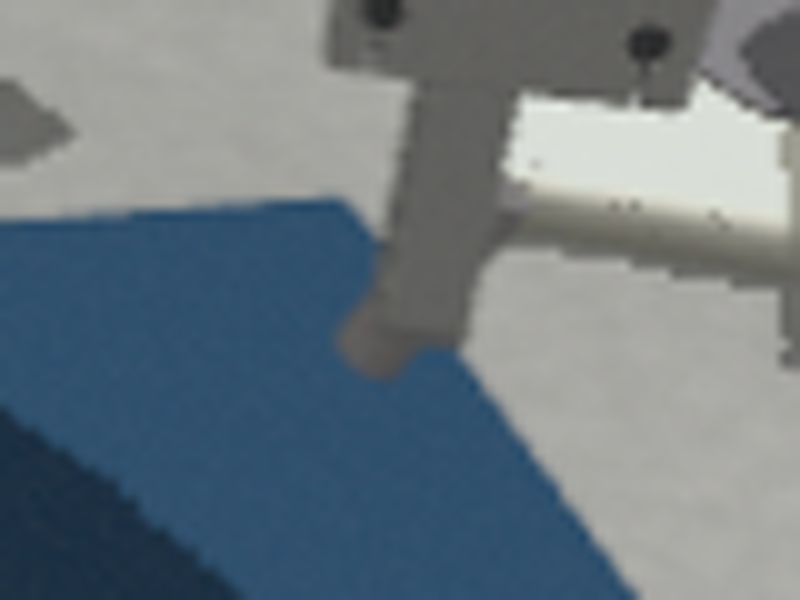

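Run:
```python
from h import *
from plan import *
c=load('s12'); o,p,R=cur(); off=np.array([454-40,146-30])
def g(u,v):
    O,d=ray(c,[off+np.array([u,v])/10]); d=d[0]; n=R[:,1]; s=n@(p-O)/(n@d); P=O+s*d; return (R.T@(P-p)*1000).round(1)
print('foot ends',g(338,335),g(400,375),'foot c',g(368,358),'cap region',g(495,230),g(500,205),g(480,265),'finger tip',g(430,345),g(465,345))
print((proj(c,[p])-off)*10)
c=load('w12')
# cap centre as ray
O,d=ray(c,[[290+198/6,200+288/6]]);d=d[0]; n=R[:,1]
for xx in (-25,-30,-35,-40):
    pt=p+R[:,0]*xx/1000; s=R[:,0]@(pt-O)/(R[:,0]@d); print(xx,(R.T@(O+s*d-p)*1000).round(1))
print('cap diam px',(295-102)/6)
```

```text
foot ends [ 8.9  0.  12.2] [16.7 -0.  -2.3] foot c [13.6  0.   5. ] cap region [-21.7   0.  -15.2] [-27.7  -0.  -15.1] [-12.8  -0.  -13.7] finger tip [ 8.2  0.  -7.2] [  7.1   0.  -14.3]
[[403.1044697  307.70607397]]
-25 [-25.    1.   -7.1]
-30 [-30.    1.   -9.1]
-35 [-35.    1.  -11.1]
-40 [-40.    0.9 -13.2]
cap diam px 32.166666666666664
```

>>> play_rows:
  deltas:
    - [[0,0,0,0.1485,0,0,5],[0,0,0,0.1485,0,0,5],[0,0,0,0.1485,0,0,5],[0,0,0,0.1485,0,0,5],[0,0,0,0.1485,0,0,5],[0,0,0,0.1485,0,0,5],[0,20,9,0,0,0,5],[0,35,16,0,0,0,5],[0,35,17,0,0,0,5],[0,35,17,0,0,0,5]]

```text
time_s: 17.8
ee_pos: [0.5322, 0.171, 0.146]
eef_rot: [-0.002, 1.569, -2.864]
force: [0.1, 0.3, -0.2]
grip_width: 0.0152
```

>>> play_rows:
  deltas:
    - [[0,20,9,0,0,0,5],[0,0,0,0,0.096,0,5],[0,0,0,0,0.096,0,5],[0,0,0,0,0.096,0,5],[0,0,0,0,0.096,0,5],[23,0,9.4,0,0,0,5],[28,0,11.3,0,0,0,5],[28,0,11.3,0,0,0,5],[0,0,0,0,0,0,5],[0,0,0,0,0,0,5]]

```text
time_s: 18.8
ee_pos: [0.5298, 0.1506, 0.0621]
eef_rot: [-3.141, 1.188, 0.28]
force: [-0.8, 0.1, -0.1]
grip_width: 0.0158
```

```bash
python3 plan.py .53 .15 .02 -74; python3 -c "
from h import *
from plan import cur
o,p,R=cur()
c=grab('wrist','w13')
cv2.imwrite('pics/w13c.png',cv2.resize(c['img'][120:290,260:390,::-1],None,fx=4,fy=4,interpolation=cv2.INTER_CUBIC)[:680])
c=grab('scene','s13')
u,v=proj(c,[p])[0].astype(int); print(u,v)
cv2.imwrite('pics/s13.png',cv2.resize(c['img'][v-40:v+30,u-40:u+40,::-1],None,fx=8,fy=8,interpolation=cv2.INTER_CUBIC))"
```

```text
t 18.8 pos [0.5298 0.1506 0.0621] psi -73.97 tilt 21.91 q [0.19 0.3  1.95 0.07 0.51 1.44] F [-0.8  0.1 -0.1] w 0.0158
turn first rv [ 5.000e-04 -3.824e-01  3.000e-04] then shift mm in turned tool axes [42.1  0.7 -0. ] | unturned shift [39.   0.7 15.6]
376 177
```

View pics/w13c.png

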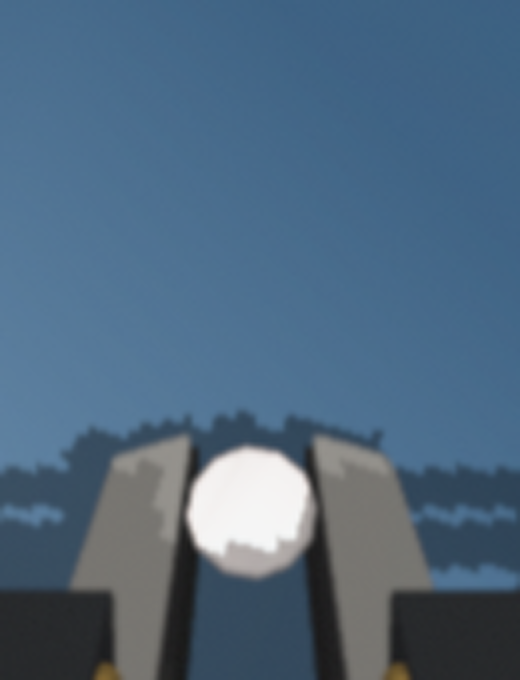

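View pics/s13.png

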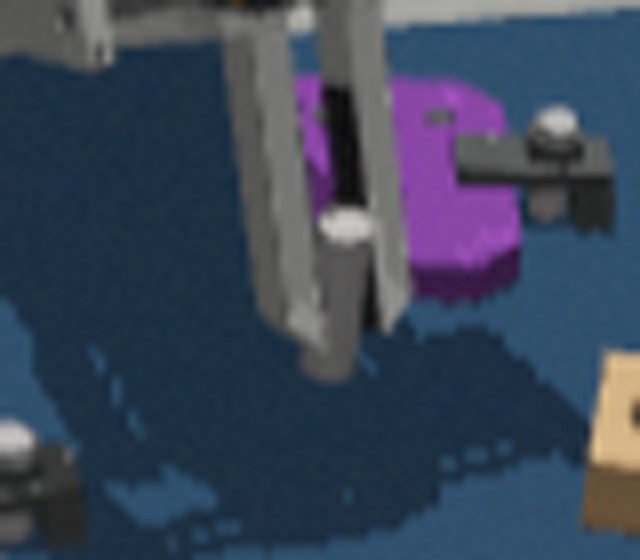

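Run:
```python
from h import *
from plan import *
s=load('s13'); w=load('w13'); o,p,R=cur(); off=np.array([376-40,177-40])
O1,d1=ray(s,[off+np.array([345,226])/8]); O2,d2=ray(w,[[260+252/4,120+511/4]])
d1=d1[0]/np.linalg.norm(d1[0]);d2=d2[0]/np.linalg.norm(d2[0])
A=np.c_[d1,-d2]; t=np.linalg.lstsq(A,O2-O1,rcond=None)[0]; a=O1+t[0]*d1;b=O2+t[1]*d2; C=b
print('cap',a,b,'p',p)
O,df=ray(s,[off+np.array([328,368])/8]); df=df[0]/np.linalg.norm(df[0])
# points on foot ray at 50mm from a
m=O-a; B=m@df; disc=B*B-(m@m-.0025); print('disc',disc)
for sg in(-1,1):
    F=O+df*(-B+sg*np.sqrt(max(disc,0))); ax=(a-F)/.05; print('foot',F,'axis',ax.round(3))
v=proj(s,[a,a-[0,0,.05]]); print((v-off)*8)
```

```text
cap [0.52910949 0.15309079 0.09567866] [0.52795058 0.14940203 0.09568755] p [0.53061582 0.15084545 0.06353847]
disc 0.0009361353268000361
foot [0.57460554 0.1380109  0.08144117] axis [-0.91   0.302  0.285]
foot [0.5271695  0.15278136 0.04571727] axis [0.039 0.006 0.999]
[[345.         226.        ]
 [330.70536116 371.98409594]]
```

>>> play_rows:
  deltas:
    - [[9.3,0,3.7,0,0,0,5],[18.6,0,7.5,0,0,0,5],[7.4,0,3.0,0,0,0,5],[2.8,0,1.1,0,0,0,5],[0,0,0,0,0,0,5],[0,0,0,0,0,0,5]]

```text
time_s: 19.5
ee_pos: [0.5304, 0.1508, 0.0218]
eef_rot: [3.141, 1.186, 0.28]
force: [0.7, -0.5, -1.4]
grip_width: 0.0156
```

>>> play_rows:
  deltas:
    - [[1.4,0,0.6,0,0,0,5],[1.4,0,0.6,0,0,0,5],[0,0,0,0,0,0,5],[0,0,0,0,0,0,5]]

```text
time_s: 19.9
ee_pos: [0.53, 0.1507, 0.0182]
eef_rot: [3.142, 1.187, 0.28]
force: [-0.3, -0.0, -0.8]
grip_width: 0.0155
```

>>> play_rows:
  deltas:
    - [[0.9,0,0.4,0,0,0,5],[0,0,0,0,0,0,5],[0.9,0,0.4,0,0,0,5],[0,0,0,0,0,0,5]]

```text
time_s: 20.3
ee_pos: [0.5299, 0.1507, 0.016]
eef_rot: [-3.142, 1.187, 0.28]
force: [0.1, -0.1, -0.6]
grip_width: 0.0153
```

>>> play_rows:
  deltas:
    - [[0.9,0,0.4,0,0,0,5],[0,0,0,0,0,0,5],[0,0,0,0,0,0,5]]

```text
time_s: 20.6
ee_pos: [0.5299, 0.1507, 0.0151]
eef_rot: [-3.141, 1.187, 0.28]
force: [0.3, -0.7, -0.5]
grip_width: 0.0157
```

>>> play_rows:
  deltas:
    - [[0.9,0,0.4,0,0,0,5],[0,0,0,0,0,0,5],[0.9,0,0.4,0,0,0,5],[0,0,0,0,0,0,5]]

```text
time_s: 21.0
ee_pos: [0.5301, 0.1507, 0.0138]
eef_rot: [3.142, 1.186, 0.28]
force: [-6.2, -2.0, 10.9]
grip_width: 0.0152
```

>>> play_rows:
  deltas:
    - [[0,0,0,0,0,0,22],[0,0,0,0,0,0,30],[0,0,0,0,0,0,36],[0,0,0,0,0,0,36],[-20,0,0,0,0,0,36],[-30,0,0,0,0,0,36],[-30,0,0,0,0,0,36],[0,0,0,0,-0.128,0,36],[0,0,0,0,-0.128,0,36],[0,0,0,0,-0.127,0,36]]

```text
time_s: 22.0
ee_pos: [0.5012, 0.1423, 0.0885]
eef_rot: [0.185, 1.568, -2.677]
force: [-0.4, -0.3, -0.1]
grip_width: 0.0361
```

```bash
python3 plan.py .53 .15 .1 -74; python3 -c "
from h import *
c=grab('wrist','w14')
c=grab('scene','s14')
cv2.imwrite('pics/s14.png',cv2.resize(c['img'][130:230,320:440,::-1],None,fx=5,fy=5,interpolation=cv2.INTER_CUBIC))"
```

```text
t 22.0 pos [0.5012 0.1423 0.0885] psi -73.98 tilt 0.14 q [ 0.21  0.37  1.72 -0.    1.05  1.5 ] F [-0.4 -0.3 -0.1] w 0.0361
turn first rv [ 0.0003  0.0023 -0.0004] then shift mm in turned tool axes [-11.5   0.6 -29.8] | unturned shift [-11.6   0.6 -29.8]
```

View pics/w14.png

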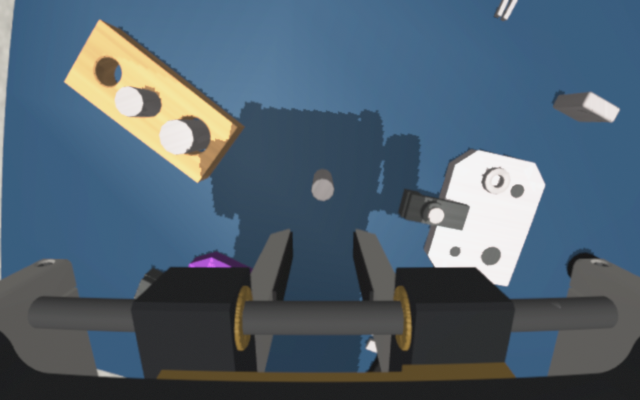

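View pics/s14.png

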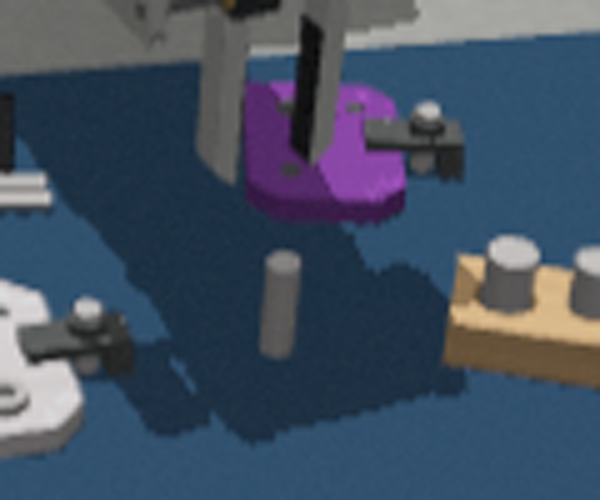

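Run:
```python
from h import *
from plan import *
o,p,R=cur(); w=load('w14'); s=load('s14')
q=toz(w,[[322.3,187.3]],.05)[0]; print(q,(R.T@(q-p)*1000).round(1)); print(toz(s,[[320+283/5,130+264/5]],.05))
```

```text
[0.52737833 0.14948446 0.05      ] [ 37.3   0.4 -26. ]
[[0.53197496 0.15029915 0.05      ]]
```

>>> play_rows:
  deltas:
    - [[0,0,-12.5,0,0,0,36],[0,0,-13,0,0,0,36],[15,0,0,0,0,0,36],[25,0,0,0,0,0,36],[18,0,0,0,0,0,36],[7,0,0,0,0,0,36],[0,0,0,0,0,0,5],[0,0,0,0,0,0,5],[0,0,0,0,0,0,5],[0,0,0,0,0,0,5]]
  grip_force: 25

```text
time_s: 23.1
ee_pos: [0.5262, 0.1496, 0.0234]
eef_rot: [3.107, 1.568, 0.245]
force: [-0.3, -0.1, 5.3]
grip_width: 0.0155
```

>>> play_rows:
  deltas:
    - [[0,0,0,0,0,0,5],[-15,0,0,0,0,0,5],[-30,0,0,0,0,0,5],[-35,0,0,0,0,0,5],[-35,0,0,0,0,0,5],[-15,0,0,0,0,0,5],[0,0,0,0,0,0,5]]

```text
time_s: 23.8
ee_pos: [0.5264, 0.1496, 0.1555]
eef_rot: [3.087, 1.565, 0.225]
force: [0.1, 0.1, -2.2]
grip_width: 0.0151
```

```bash
python3 plan.py .5622 .3249 .150 -22.9; python3 -c "
from h import *
c=grab('wrist','w15')
cv2.imwrite('pics/w15c.png',cv2.resize(c['img'][225:290,290:355,::-1],None,fx=6,fy=6,interpolation=cv2.INTER_CUBIC))"
```

```text
t 23.8 pos [0.5264 0.1496 0.1555] psi -73.97 tilt 0.33 q [0.21 0.34 1.59 0.   1.21 1.5 ] F [ 0.1  0.1 -2.2] w 0.0151
turn first rv [-0.8913 -0.0053 -0.0029] then shift mm in turned tool axes [   5.5  -35.2 -175.4] | unturned shift [   6.  -158.6  -82.8]
```

View pics/w15c.png

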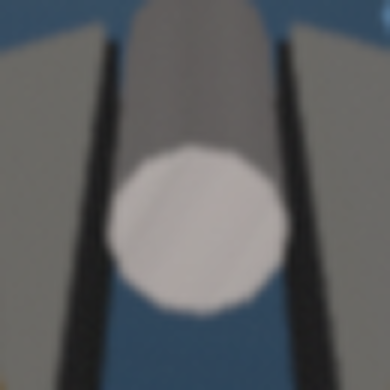

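Upright and gripped. Now go over at height, then descend.

>>> play_rows:
  deltas:
    - [[0,0,0,-0.1485,0,0,5],[0,0,0,-0.1485,0,0,5],[0,0,0,-0.1485,0,0,5],[0,0,0,-0.1485,0,0,5],[0,0,0,-0.1485,0,0,5],[0,0,0,-0.1485,0,0,5],[0,-4.2,-20,0,0,0,5],[0,-7,-35,0,0,0,5],[0,-7,-35,0,0,0,5],[0,-7,-35,0,0,0,5]]

```text
time_s: 24.85
ee_pos: [0.5505, 0.2754, 0.151]
eef_rot: [-0.668, 1.569, -2.639]
force: [0.6, 0.1, -0.7]
grip_width: 0.0156
```

>>> play_rows:
  deltas:
    - [[0,-7,-35,0,0,0,5],[0,-3,-15.5,0,0,0,5],[0,0,0,0,0,0,5],[20,0,0,0,0,0,5],[30,0,0,0,0,0,5],[30,0,0,0,0,0,5],[14,0,0,0,0,0,5],[0,0,0,0,0,0,5],[0,0,0,0,0,0,5]]

```text
time_s: 25.75
ee_pos: [0.5619, 0.3246, 0.0595]
eef_rot: [2.33, 1.569, 0.359]
force: [0.7, 0.4, -0.5]
grip_width: 0.0155
```

```bash
python3 plan.py .5622 .3249 .058 -22.9; python3 -c "
from h import *
c=grab('wrist','w16')
cv2.imwrite('pics/w16c.png',cv2.resize(c['img'][120:290,260:390,::-1],None,fx=4,fy=4,interpolation=cv2.INTER_CUBIC)[:680])"
```

```text
t 25.75 pos [0.5619 0.3246 0.0595] psi -22.94 tilt 0.11 q [ 0.47  0.66  1.35 -0.    1.13  0.87] F [ 0.7  0.4 -0.5] w 0.0155
turn first rv [-0.0006 -0.0013 -0.0014] then shift mm in turned tool axes [ 1.5  0.1 -0.4] | unturned shift [ 1.5  0.1 -0.4]
```

View pics/w16c.png

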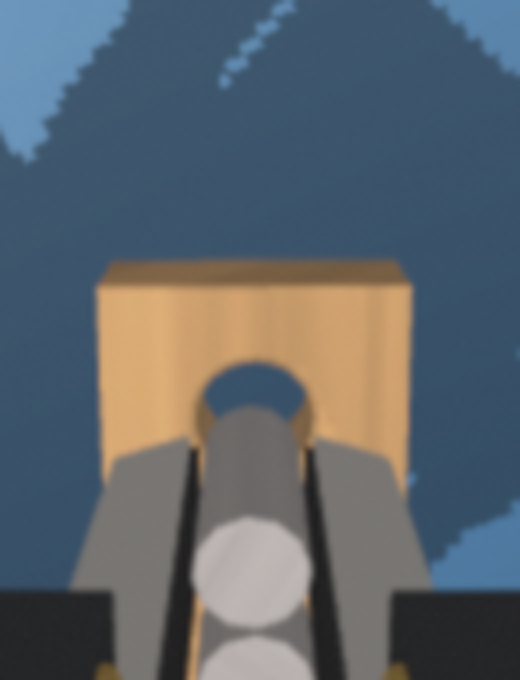

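Run:
```python
from h import *
from plan import *
c=load('w16'); o,p,R=cur()
g=lambda u,v,z:(R.T@(toz(c,[[260+u/4,120+v/4]],z)[0]-p)*1000).round(1)
print('pocket far',g(254.5,361,.025),'sides',g(196,425,.025),g(313,425,.025),'foot far',g(251,406,p[2]-.0235),'foot sides',g(204,430,p[2]-.0235),g(297,430,p[2]-.0235),'cap c',g(252,572,p[2]+.0265))
```

```text
pocket far [ 35.1   1.1 -11. ] sides [35.  -9.2  0.7] [35.1 11.4  0.7] foot far [23.5  0.5 -6.4] foot sides [23.5 -7.3 -2.2] [23.5  8.2 -2.2] cap c [-26.5   0.7   0.4]
```

>>> play_rows:
  deltas:
    - [[0,0.5,-1.6,0,0,0,5],[0,0,0,0,0,0,5],[5,0,0,0,0,0,5],[5,0,0,0,0,0,5],[5,0,0,0,0,0,5],[0,0,0,0,0,0,5]]

```text
time_s: 26.4
ee_pos: [0.5621, 0.3258, 0.0423]
eef_rot: [-0.409, 1.57, -2.38]
force: [0.0, 0.1, -0.9]
grip_width: 0.0158
```

```bash
python3 plan.py .5622 .3249 .058 -22.9; python3 -c "
from h import *
c=grab('wrist','w17')
cv2.imwrite('pics/w17c.png',cv2.resize(c['img'][120:290,260:390,::-1],None,fx=4,fy=4,interpolation=cv2.INTER_CUBIC)[:680])"
```

```text
t 26.4 pos [0.5621 0.3258 0.0423] psi -22.91 tilt 0.04 q [ 0.47  0.68  1.35 -0.    1.11  0.87] F [ 0.   0.1 -0.9] w 0.0158
turn first rv [-0.0003  0.0007  0.0003] then shift mm in turned tool axes [-15.7   0.4   0.8] | unturned shift [-15.7   0.4   0.8]
```

View pics/w17c.png

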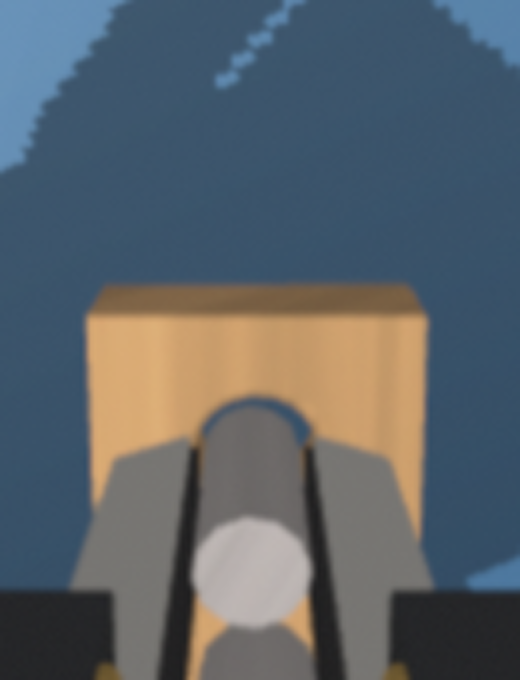

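>>> play_rows:
  deltas:
    - [[5,0.2,0,0,0,0,5],[5,0,0,0,0,0,5],[3,0,0,0,0,0,5],[0,0,0,0,0,0,5],[0,0,0,0,0,0,5]]

```text
time_s: 26.95
ee_pos: [0.5628, 0.326, 0.0305]
eef_rot: [2.256, 1.57, 0.286]
force: [0.2, -0.1, -0.7]
grip_width: 0.0153
```

>>> play_rows:
  deltas:
    - [[0,0,0,0,0,0,25],[0,0,0,0,0,0,32],[0,0,0,0,0,0,36],[0,0,0,0,0,0,36],[-15,0,0,0,0,0,36],[-30,0,0,0,0,0,36],[-30,0,0,0,0,0,36],[-30,0,0,0,0,0,36],[-15,0,0,0,0,0,36],[0,0,0,0,0,0,36]]

```text
time_s: 27.95
ee_pos: [0.5635, 0.3263, 0.1532]
eef_rot: [2.405, 1.566, 0.434]
force: [-0.6, -0.0, 0.4]
grip_width: 0.036
```

```bash
python3 plan.py .47 -.33 .15 48; python3 plan.py .47 -.33 .15 -132;python3 -c "
from h import *
c=grab('wrist','w18')
c=grab('scene','s18')
cv2.imwrite('pics/s18.png',cv2.resize(c['img'][150:230,390:490,::-1],None,fx=6,fy=6,interpolation=cv2.INTER_CUBIC))"
```

```text
t 27.95 pos [0.5635 0.3263 0.1532] psi -22.92 tilt 0.3 q [ 0.47  0.57  1.27 -0.    1.3   0.87] F [-0.6 -0.   0.4] w 0.036
turn first rv [-1.2378e+00 -1.2000e-03 -5.4000e-03] then shift mm in turned tool axes [   3.2 -550.3  369.7] | unturned shift [  1.3 169.5 640.9]
t 27.95 pos [0.5635 0.3263 0.1532] psi -22.92 tilt 0.3 q [ 0.47  0.57  1.27 -0.    1.3   0.87] F [-0.6 -0.   0.4] w 0.036
turn first rv [ 1.9038e+00 -6.0000e-03  1.3000e-03] then shift mm in turned tool axes [   3.2  550.3 -369.7] | unturned shift [  1.3 169.5 640.9]
```

View pics/s18.png

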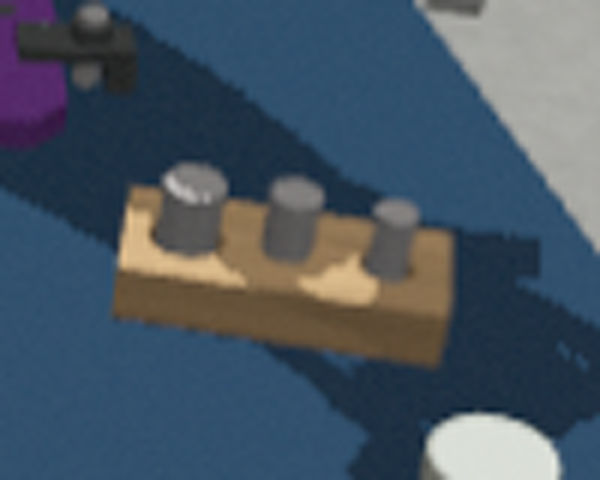

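View pics/w18.png

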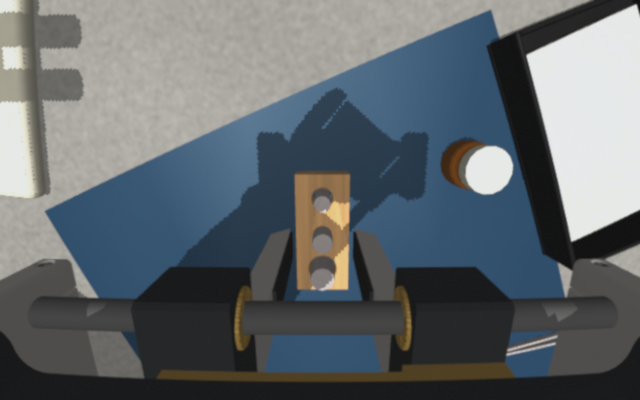

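>>> play_rows:
  deltas:
    - [[0,0,0,-0.1376,0,0,40],[0,0,0,-0.1376,0,0,40],[0,0,0,-0.1376,0,0,40],[0,0,0,-0.1376,0,0,40],[0,0,0,-0.1376,0,0,40],[0,0,0,-0.1376,0,0,40],[0,0,0,-0.1376,0,0,40],[0,0,0,-0.1376,0,0,40],[0,0,0,-0.1376,0,0,40],[0,-16,11,0,0,0,40]]

```text
time_s: 29.05
ee_pos: [0.5593, 0.3075, 0.148]
eef_rot: [-2.021, 1.569, -2.747]
force: [-0.3, -0.8, -0.3]
grip_width: 0.0401
```

>>> play_rows:
  deltas:
    - [[0,-34,23,0,0,0,40],[0,-34,23,0,0,0,40],[0,-34,23,0,0,0,40],[0,-34,23,0,0,0,40],[0,-34,23,0,0,0,40],[0,-34,23,0,0,0,40],[0,-34,23,0,0,0,40],[0,-34,23,0,0,0,40],[0,-34,23,0,0,0,40],[0,-34,23,0,0,0,40]]

```text
time_s: 30.05
ee_pos: [0.5026, -0.1013, 0.1487]
eef_rot: [-2.979, 1.569, 2.572]
force: [0.8, 0.3, -0.0]
grip_width: 0.0401
```

>>> play_rows:
  deltas:
    - [[0,-34,23,0,0,0,40],[0,-34,23,0,0,0,40],[0,-34,23,0,0,0,40],[0,-34,23,0,0,0,40],[0,-34,23,0,0,0,40],[0,-24,18,0,0,0,40],[0,0,0,0,0,0,40],[0,0,0,0,0,0,40]]

```text
time_s: 30.85
ee_pos: [0.4723, -0.3328, 0.1485]
eef_rot: [2.798, 1.568, 2.064]
force: [0.1, -0.4, 0.0]
grip_width: 0.04
```

```bash
python3 plan.py .4742 -.3331 .05 48; python3 -c "
from h import *
c=grab('wrist','w19')"
```

```text
t 30.85 pos [ 0.4723 -0.3328  0.1485] psi 47.98 tilt 0.14 q [-0.68  0.41  1.5   0.    1.23 -1.52] F [ 0.1 -0.4  0. ] w 0.04
turn first rv [-0.0004 -0.0023 -0.0008] then shift mm in turned tool axes [98.5  1.   1.6] | unturned shift [98.5  1.   1.8]
```

View pics/w19.png

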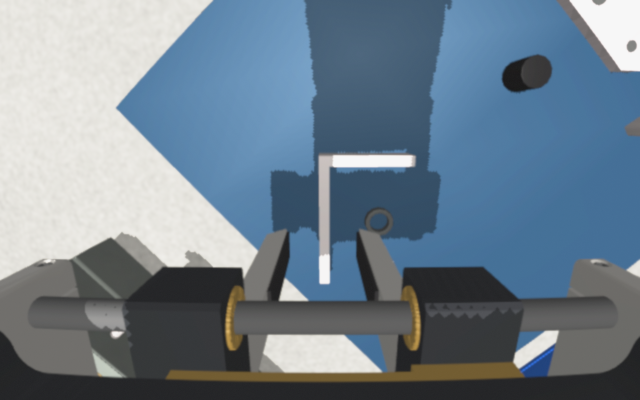

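Run:
```python
from h import *
from plan import *
c=load('w19'); o,p,R=cur()
cv2.imwrite('pics/w19c.png',cv2.resize(c['img'][140:290,290:430,::-1],None,fx=4,fy=4,interpolation=cv2.INTER_CUBIC))
g=lambda u,v,z:(R.T@(toz(c,[[u,v]],z)[0]-p)*1000).round(1)
print('race',g(378,221,.01))
```

```text
race [138.9  57.3  28.9]
```

View pics/w19c.png

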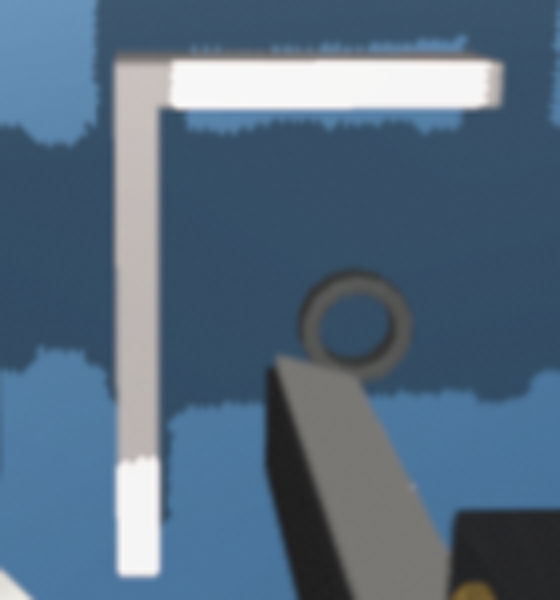

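Run:
```python
from h import *
from plan import *
c=load('w19'); o,p,R=cur()
g=lambda u,v,z=.032:(R.T@(toz(c,[[290+u/4,140+v/4]],z)[0]-p)*1000).round(1)
print('ic',g(160,107),'le',g(160,575),'le outer',g(117,575),'outer',g(115,107),'se',g(500,107),'outer c',g(115,58))
print(p, toz(c,[[330,166.75]],.032))
```

```text
ic [117.    6.3 -30.8] le [116.8   7.   89.3] le outer [116.7  -4.   89.3] outer [117.   -4.2 -30.8] se [117.   85.9 -30.9] outer c [117.   -4.2 -42.1]
[ 0.47269565 -0.3322487   0.14890296] [[ 0.45393911 -0.30678756  0.032     ]]
```

>>> play_rows:
  deltas:
    - [[20,0.5,0,0,0,0,40],[35,0.5,0,0,0,0,34],[35,0,0,0,0,0,34],[25,0,0,0,0,0,34],[12,0,0,0,0,0,34],[4.5,0,0,0,0,0,34],[0,0,0,0,0,0,34],[0,0,0,0,0,0,34]]
  grip_force: 50

```text
time_s: 31.7
ee_pos: [0.4744, -0.3325, 0.02]
eef_rot: [0.401, 1.568, -0.331]
force: [0.4, -0.2, 0.2]
grip_width: 0.0342
```

>>> play_rows:
  deltas:
    - [[0,0,0,0,0,0,3],[0,0,0,0,0,0,3],[0,0,0,0,0,0,3],[0,0,0,0,0,0,3],[0,0,0,0,0,0,3],[0,0,0,0,0,0,3]]
  grip_force: 50

```text
time_s: 32.3
ee_pos: [0.4739, -0.3324, 0.019]
eef_rot: [0.763, 1.569, 0.031]
force: [-0.3, -0.3, 4.8]
grip_width: 0.0096
```

```bash
python3 plan.py .4742 -.3331 .06 94.6; python3 -c "
from h import *
c=grab('wrist','w20')"
```

```text
t 32.3 pos [ 0.4739 -0.3324  0.019 ] psi 48.04 tilt 0.08 q [-0.68  0.58  1.59  0.    0.97 -1.51] F [-0.3 -0.3  4.8] w 0.0096
turn first rv [-8.127e-01  1.300e-03 -5.000e-04] then shift mm in turned tool axes [-41.   -0.7   0.2] | unturned shift [-41.   -0.3   0.7]
```

View pics/w20.png

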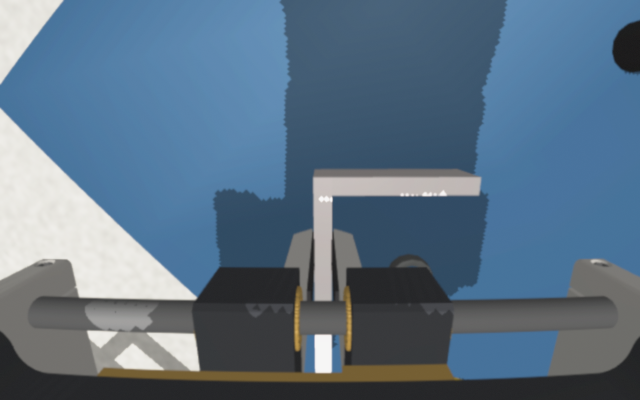

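>>> play_rows:
  deltas:
    - [[-10,0,0,0,0,0,3],[-20,0,0,0,0,0,3],[-20,0,0,0,0,0,3],[-10,0,0,0,0,0,3],[0,0,0,0,0,0,3],[0,0,0,0,0,0,3]]

```text
time_s: 32.95
ee_pos: [0.4733, -0.3321, 0.0779]
eef_rot: [2.297, 1.57, 1.564]
force: [0.2, 0.7, -5.4]
grip_width: 0.0092
```

```bash
python3 plan.py .4742 -.3331 .06 94.6; python3 -c "
from h import *
c=grab('wrist','w21')
cv2.imwrite('pics/w21c.png',cv2.resize(c['img'][140:290,290:490,::-1],None,fx=4,fy=4,interpolation=cv2.INTER_CUBIC))"
```

```text
t 32.95 pos [ 0.4733 -0.3321  0.0779] psi 48.03 tilt 0.06 q [-0.68  0.49  1.57  0.    1.08 -1.51] F [ 0.2  0.7 -5.4] w 0.0092
turn first rv [-8.128e-01 -3.000e-04 -1.000e-03] then shift mm in turned tool axes [17.9 -1.1  0.8] | unturned shift [17.9 -0.2  1.3]
```

View pics/w21c.png

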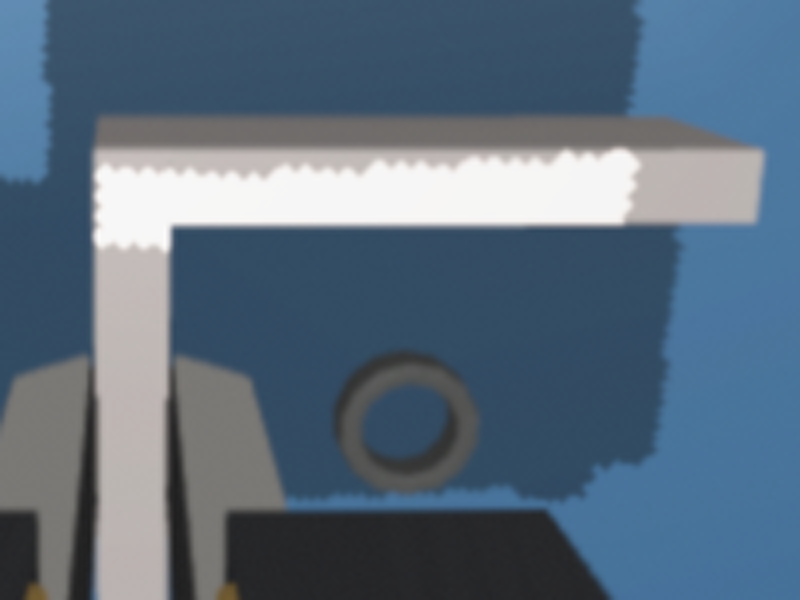

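Run:
```python
from h import *
from plan import *
c=load('w21'); o,p,R=cur()
g=lambda u,v:(R.T@(toz(c,[[290+u/4,140+v/4]],p[2]+.013)[0]-p)*1000).round(2)
a=g(170,225); print('ic',a,'se',g(758,224),'outer',g(93,225),g(95,149),'along',g(166,595),g(97,595))
# target TCP for flush: plate corner
th=np.radians(4.6); X=np.array([np.cos(th),np.sin(th)]);Y=np.array([-np.sin(th),np.cos(th)])
for C in ([.4796,-.0388],):
    C=np.array(C); print('TCP target',C+X*(-a[2]*-1 if False else 0))
```

```text
ic [-12.96   5.35 -31.67] se [-12.9   85.36 -31.96] outer [-12.97  -4.97 -31.65] [-12.95  -4.65 -41.95] along [-13.02   5.29  23.31] [-13.03  -4.72  23.32]
TCP target [ 0.4796 -0.0388]
```

>>> play_rows:
  deltas:
    - [[0,0,0,-0.1016,0,0,3],[0,0,0,-0.1016,0,0,3],[0,0,0,-0.1016,0,0,3],[0,0,0,-0.1016,0,0,3],[0,0,0,-0.1016,0,0,3],[0,0,0,-0.1016,0,0,3],[0,0,0,-0.1016,0,0,3],[0,0,0,-0.1016,0,0,3],[0,0,0,0,0,0,3],[0,10,2,0,0,0,3]]

```text
time_s: 34.0
ee_pos: [0.4746, -0.3224, 0.078]
eef_rot: [1.191, 1.57, 1.267]
force: [-0.1, 0.4, -5.3]
grip_width: 0.0095
```

>>> play_rows:
  deltas:
    - [[0,25,5,0,0,0,3],[0,30,6,0,0,0,3],[0,35,7,0,0,0,3],[0,35,7,0,0,0,3],[0,35,7,0,0,0,3],[0,35,7,0,0,0,3],[0,30,6,0,0,0,3],[0,25,5,0,0,0,3],[0,15,3,0,0,0,3],[0,5,1,0,0,0,3]]

```text
time_s: 35.0
ee_pos: [0.5068, -0.0469, 0.0786]
eef_rot: [0.604, 1.57, 0.684]
force: [-0.1, -0.7, -4.9]
grip_width: 0.0094
```

>>> play_rows:
  deltas:
    - [[0,0,0,0,0,0,3],[0,0,0,0,0,0,3]]

```text
time_s: 35.2
ee_pos: [0.5069, -0.0492, 0.0787]
eef_rot: [0.138, 1.57, 0.217]
force: [0.1, -0.3, -5.1]
grip_width: 0.0094
```

```bash
python3 plan.py .5072 -.0466 .019 94.6; python3 -c "
from h import *
c=grab('wrist','w22')"
```

```text
t 35.2 pos [ 0.5069 -0.0492  0.0787] psi 94.54 tilt 0.05 q [-0.17  0.36  1.77  0.    1.02 -1.82] F [ 0.1 -0.3 -5.1] w 0.0094
turn first rv [-0.001   0.0008 -0.0001] then shift mm in turned tool axes [59.7  2.5  0.5] | unturned shift [59.7  2.5  0.4]
```

View pics/w22.png

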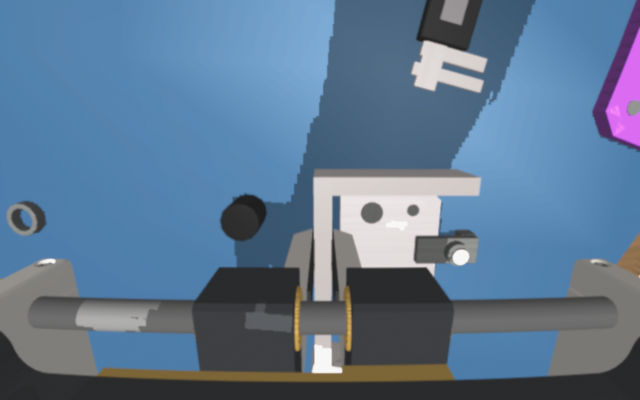

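Run:
```python
from h import *
from plan import *
c=load('w22'); o,p,R=cur()
print('loupe',(R.T@(toz(c,[[240,219]],.034)[0]-p)*1000).round(1), toz(c,[[240,219]],.034))
```

```text
loupe [ 44.7 -60.9  -1.8] [[ 0.51000659 -0.11021464  0.034     ]]
```

>>> play_rows:
  deltas:
    - [[12,0,0,0,0,0,3],[18,0,0,0,0,0,3],[14,0,0,0,0,0,3],[8,0,0,0,0,0,3],[4,0,0,0,0,0,3],[0,0,0,0,0,0,3],[0,0,0,0,0,0,3]]

```text
time_s: 35.95
ee_pos: [0.5074, -0.0488, 0.0232]
eef_rot: [0.019, 1.569, 0.099]
force: [0.8, 0.6, -6.5]
grip_width: 0.0095
```

```bash
python3 plan.py .5118 -.0412 .019 94.6; python3 -c "
from h import *
c=grab('wrist','w23')
cv2.imwrite('pics/w23c.png',cv2.resize(c['img'][140:290,290:490,::-1],None,fx=4,fy=4,interpolation=cv2.INTER_CUBIC))"
```

```text
t 35.95 pos [ 0.5074 -0.0488  0.0232] psi 94.6 tilt 0.09 q [-0.17  0.45  1.8   0.    0.9  -1.82] F [ 0.8  0.6 -6.5] w 0.0095
turn first rv [ 0.0001  0.0016 -0.    ] then shift mm in turned tool axes [4.2 7.2 5. ] | unturned shift [4.2 7.2 5. ]
```

View pics/w23c.png

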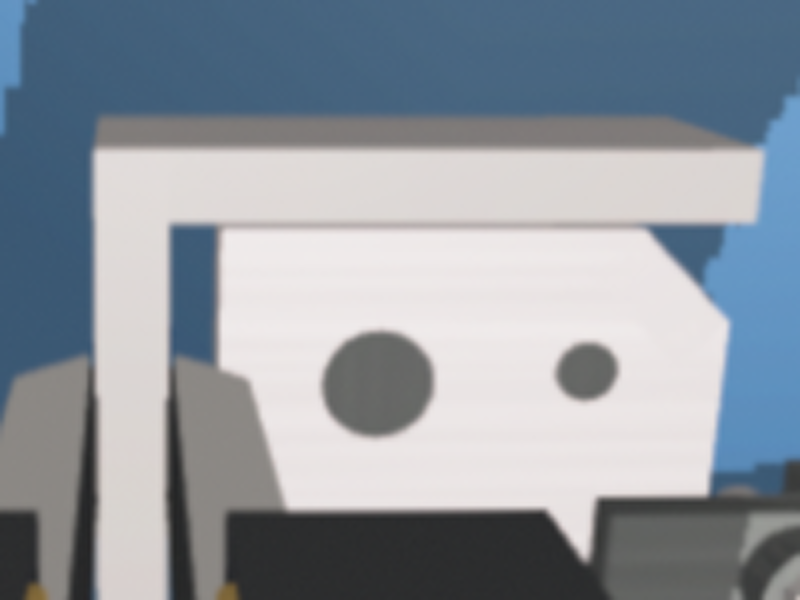

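Run:
```python
from h import *
from plan import *
c=load('w23'); o,p,R=cur()
g=lambda u,v,z:(R.T@(toz(c,[[290+u/4,140+v/4]],z)[0]-p)*1000).round(2)
zt=p[2]+.013
print('ic',g(170,224,zt),g(758,223,zt),'plate',g(220,227,.014),g(645,228,.014),g(217,360,.014))
```

```text
ic [-13.06   5.   -32.29] [-13.07  84.76 -32.58] plate [  9.31  13.34 -26.81] [  9.3   78.58 -26.77] [ 9.35 13.27 -5.55]
```

>>> play_rows:
  deltas:
    - [[2,0,0,0,0,0,3],[1.5,0,0,0,0,0,3],[0,2.5,1.5,0,0,0,3],[0,2.5,1.5,0,0,0,3],[0,1.3,1.0,0,0,0,3],[0,0,0,0,0,0,3],[0,0,0,0,0,0,3]]

```text
time_s: 36.7
ee_pos: [0.5106, -0.042, 0.0193]
eef_rot: [0.22, 1.57, 0.301]
force: [0.4, -0.5, -5.6]
grip_width: 0.0097
```

>>> play_rows:
  deltas:
    - [[0,0.5,0.3,0,0,0,3],[0,0,0,0,0,0,3],[0,0,0,0,0,0,3]]

```text
time_s: 37.0
ee_pos: [0.5108, -0.0416, 0.0193]
eef_rot: [0.224, 1.57, 0.305]
force: [0.4, 0.0, -4.4]
grip_width: 0.0091
```

```bash
python3 plan.py .5118 -.0412 .019 94.6; python3 -c "
from h import *
from plan import *
c=grab('wrist','w24'); 
cv2.imwrite('pics/w24c.png',cv2.resize(c['img'][140:290,290:490,::-1],None,fx=4,fy=4,interpolation=cv2.INTER_CUBIC))"
```

```text
t 37.0 pos [ 0.5108 -0.0416  0.0193] psi 94.61 tilt 0.05 q [-0.15  0.46  1.79  0.    0.89 -1.8 ] F [ 0.4  0.  -4.4] w 0.0091
turn first rv [ 0.0001  0.0009 -0.0002] then shift mm in turned tool axes [0.3 0.3 1. ] | unturned shift [0.3 0.3 1. ]
```

View pics/w24c.png

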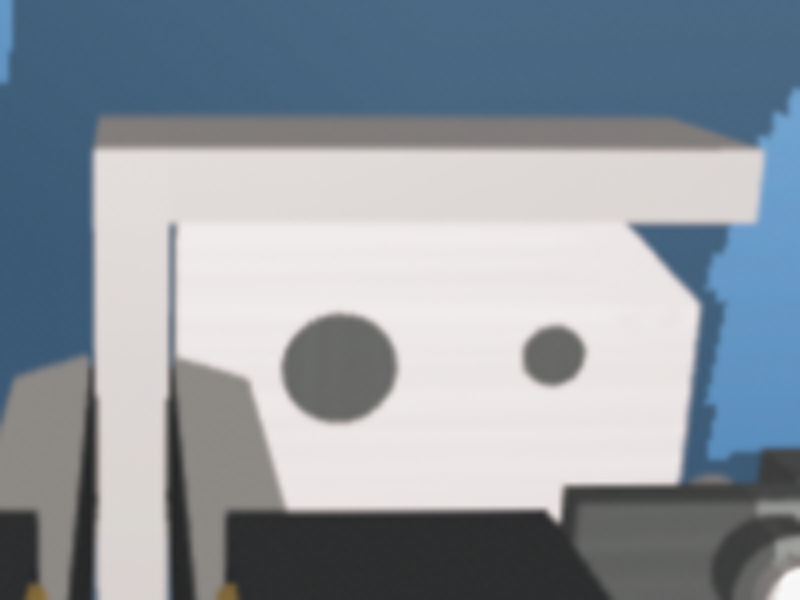

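>>> play_rows:
  deltas:
    - [[0,0.4,0,0,0,0,3],[0,0.3,0,0,0,0,3],[0,0,0,0,0,0,3],[0,0,0,0,0,0,3]]

```text
time_s: 37.45
ee_pos: [0.5108, -0.0409, 0.0193]
eef_rot: [0.269, 1.57, 0.35]
force: [0.4, 0.2, -5.7]
grip_width: 0.0098
```

>>> play_rows:
  deltas:
    - [[0,0,0.4,0,0,0,3],[0,0,0,0,0,0,3],[0,0,0,0,0,0,3]]

```text
time_s: 37.75
ee_pos: [0.5112, -0.0408, 0.0193]
eef_rot: [0.198, 1.57, 0.279]
force: [0.7, -0.3, -4.9]
grip_width: 0.0092
```

>>> play_rows:
  deltas:
    - [[0,0.3,0.3,0,0,0,3],[0,0,0,0,0,0,3],[0,0,0,0,0,0,3]]

```text
time_s: 38.05
ee_pos: [0.5115, -0.0405, 0.0193]
eef_rot: [0.224, 1.57, 0.305]
force: [-0.5, -0.1, -5.6]
grip_width: 0.0093
```

>>> play_rows:
  deltas:
    - [[0,0.3,0,0,0,0,3],[0,0,0,0,0,0,3],[0,0,0,0,0,0,3]]

```text
time_s: 38.35
ee_pos: [0.5115, -0.0402, 0.0193]
eef_rot: [0.243, 1.57, 0.323]
force: [-1.1, -0.0, -5.0]
grip_width: 0.0093
```

>>> play_rows:
  deltas:
    - [[0,0,0.4,0,0,0,3],[0,0,0,0,0,0,3],[0,0,0,0,0,0,3]]

```text
time_s: 38.65
ee_pos: [0.5119, -0.0402, 0.0193]
eef_rot: [0.224, 1.57, 0.304]
force: [0.2, -0.6, -4.9]
grip_width: 0.0097
```

>>> play_rows:
  deltas:
    - [[0,0.3,0,0,0,0,3],[0,0,0,0,0,0,3],[0,0,0,0,0,0,3]]

```text
time_s: 38.95
ee_pos: [0.5118, -0.0399, 0.0193]
eef_rot: [0.25, 1.57, 0.33]
force: [0.6, 0.1, -4.4]
grip_width: 0.0091
```

>>> play_rows:
  deltas:
    - [[0,0,0.4,0,0,0,3],[0,0,0,0,0,0,3],[0,0,0,0,0,0,3]]

```text
time_s: 39.25
ee_pos: [0.5122, -0.0399, 0.0193]
eef_rot: [0.209, 1.57, 0.289]
force: [-0.1, -0.1, -4.9]
grip_width: 0.0093
```

>>> play_rows:
  deltas:
    - [[0,0.4,0.3,0,0,0,3],[0,0,0,0,0,0,3],[0,0,0,0,0,0,3]]

```text
time_s: 39.55
ee_pos: [0.5125, -0.0395, 0.0193]
eef_rot: [0.071, 1.57, 0.151]
force: [-0.5, -1.7, -4.2]
grip_width: 0.0097
```

>>> play_rows:
  deltas:
    - [[0,0.4,0,0,0,0,3],[0,0,0,0,0,0,3],[0,0,0,0,0,0,3]]

```text
time_s: 39.85
ee_pos: [0.5124, -0.0395, 0.0193]
eef_rot: [-0.511, 1.57, -0.431]
force: [-1.2, -6.3, -5.2]
grip_width: 0.0096
```

```bash
python3 plan.py .5118 -.0412 .019 94.6; python3 -c "
from h import *
from plan import *
c=grab('wrist','w25'); 
cv2.imwrite('pics/w25c.png',cv2.resize(c['img'][180:240,310:430,::-1],None,fx=6,fy=6,interpolation=cv2.INTER_CUBIC))"
```

```text
t 39.85 pos [ 0.5124 -0.0395  0.0193] psi 94.61 tilt 0.06 q [-0.15  0.46  1.78 -0.    0.9  -1.8 ] F [-1.2 -6.3 -5.2] w 0.0096
turn first rv [0.0001 0.0009 0.0005] then shift mm in turned tool axes [ 0.3 -1.6 -0.8] | unturned shift [ 0.3 -1.6 -0.8]
```

View pics/w25c.png

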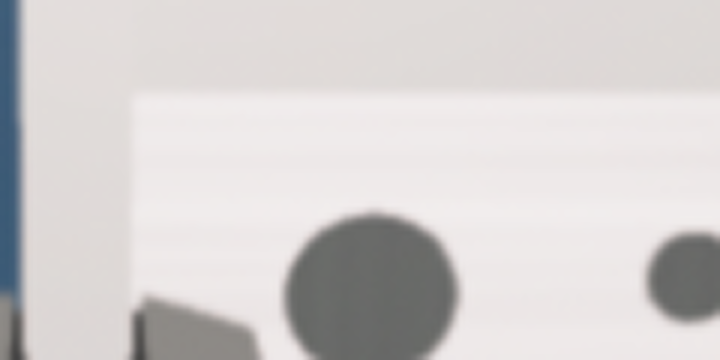

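>>> play_rows:
  deltas:
    - [[0,0,0.4,0,0,0,3],[0,0,0,0,0,0,3],[0,0,0,0,0,0,3]]

```text
time_s: 40.2
ee_pos: [0.5126, -0.0395, 0.0193]
eef_rot: [-0.88, 1.57, -0.8]
force: [-2.6, -6.1, -3.9]
grip_width: 0.0097
```

>>> play_rows:
  deltas:
    - [[0,0,0.4,0,0,0,3],[0,0,0,0,0,0,3],[0,0,0,0,0,0,3]]

```text
time_s: 40.5
ee_pos: [0.5127, -0.0395, 0.0193]
eef_rot: [-2.509, 1.57, -2.428]
force: [-5.8, -6.5, -1.3]
grip_width: 0.0094
```

>>> play_rows:
  deltas:
    - [[0,0,0.4,0,0,0,3],[0,0,0,0,0,0,3],[0,0,0,0,0,0,3]]

```text
time_s: 40.8
ee_pos: [0.5127, -0.0395, 0.0193]
eef_rot: [-2.922, 1.569, -2.842]
force: [-8.0, -6.3, 1.5]
grip_width: 0.0097
```

>>> play_rows:
  deltas:
    - [[0.4,0,0,0,0,0,3],[0,0,0,0,0,0,3],[0.4,0,0,0,0,0,3],[0,0,0,0,0,0,3],[0,0,0,0,0,0,3]]

```text
time_s: 41.3
ee_pos: [0.5127, -0.0396, 0.019]
eef_rot: [-2.854, 1.569, -2.773]
force: [-11.9, -7.9, 9.1]
grip_width: 0.0098
```

```bash
python3 plan.py .5118 -.0412 .019 94.6; python3 -c "
from h import *
c=grab('top','t26'); cv2.imwrite('pics/t26.png',cv2.resize(c['img'][180:280,260:400,::-1],None,fx=5,fy=5,interpolation=cv2.INTER_CUBIC))
c=grab('scene','s26'); cv2.imwrite('pics/s26.png',cv2.resize(c['img'][140:240,230:370,::-1],None,fx=5,fy=5,interpolation=cv2.INTER_CUBIC))"
```

```text
t 41.3 pos [ 0.5127 -0.0396  0.019 ] psi 94.61 tilt 0.09 q [-0.15  0.46  1.78 -0.    0.9  -1.8 ] F [-11.9  -7.9   9.1] w 0.0098
turn first rv [ 0.0002 -0.0015  0.0004] then shift mm in turned tool axes [-0.  -1.5 -1. ] | unturned shift [-0.  -1.5 -1. ]
```

View pics/s26.png

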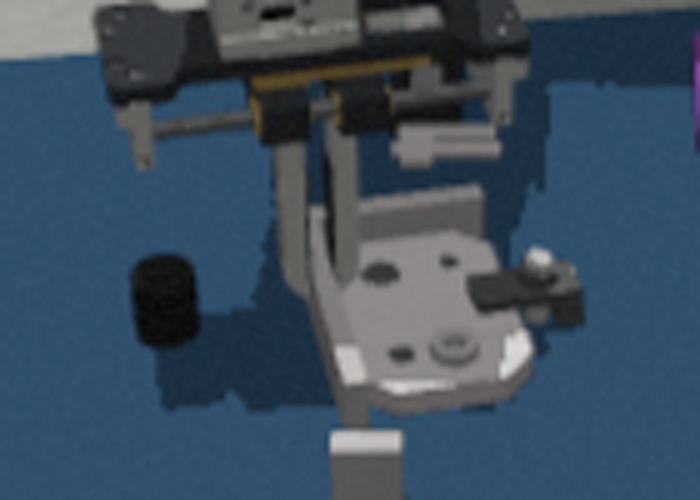

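>>> play_rows:
  deltas:
    - [[0,0,0,0,0,0,16],[0,0,0,0,0,0,24],[0,0,0,0,0,0,28],[0,0,0,0,0,0,28]]

```text
time_s: 41.8
ee_pos: [0.5139, -0.0388, 0.0186]
eef_rot: [0.139, 1.569, 0.219]
force: [0.3, 0.3, -0.2]
grip_width: 0.0276
```

>>> play_rows:
  deltas:
    - [[-10,-1,0,0,0,0,28],[-20,0,0,0,0,0,28],[-30,0,0,0,0,0,28],[-30,0,0,0,0,0,28],[-30,0,0,0,0,0,28],[0,0,0,0,0,0,28],[0,0,0,0,0,0,28]]

```text
time_s: 42.5
ee_pos: [0.5138, -0.04, 0.1392]
eef_rot: [-0.035, 1.568, 0.045]
force: [-0.6, -0.1, -0.5]
grip_width: 0.0279
```

```bash
python3 plan.py .5118 -.0412 .019 94.6; python3 -c "
from h import *
c=grab('wrist','w27'); cv2.imwrite('pics/w27c.png',cv2.resize(c['img'][140:300,290:450,::-1],None,fx=5,fy=5,interpolation=cv2.INTER_CUBIC)[:600])
c=grab('top','t27'); cv2.imwrite('pics/t27.png',cv2.resize(c['img'][180:280,260:400,::-1],None,fx=5,fy=5,interpolation=cv2.INTER_CUBIC))
"
```

```text
t 42.5 pos [ 0.5138 -0.04    0.1392] psi 94.61 tilt 0.13 q [-0.15  0.29  1.7   0.    1.15 -1.8 ] F [-0.6 -0.1 -0.5] w 0.0279
turn first rv [0.0001 0.0024 0.0001] then shift mm in turned tool axes [120.2  -1.   -2.1] | unturned shift [120.2  -1.   -2.3]
```

View pics/w27.png

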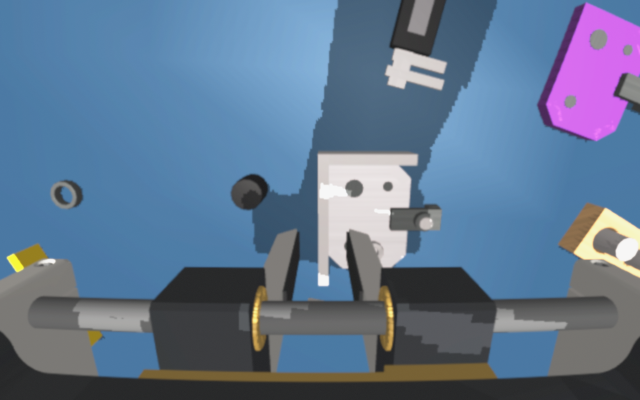

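View pics/t27.png

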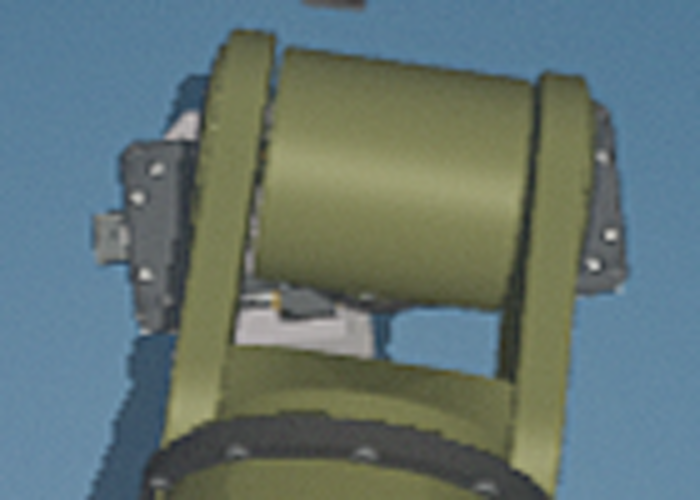

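>>> play_rows:
  deltas:
    - [[-25,-15,0,0,0,0,28],[-25,-30,0,0,0,0,28],[0,-35,0,0,0,0,28],[0,-35,0,0,0,0,28],[0,-35,0,0,0,0,28],[0,-35,0,0,0,0,28],[0,-35,0,0,0,0,28],[0,-20,0,0,0,0,28],[0,0,0,0,0,0,28]]

```text
time_s: 43.5
ee_pos: [0.5322, -0.2812, 0.1867]
eef_rot: [2.224, 1.569, 2.302]
force: [-0.0, -0.0, -0.3]
grip_width: 0.0283
```

```bash
python3 -c "
from h import *
c=load('w27'); cv2.imwrite('pics/w27c.png',cv2.resize(c['img'][140:295,300:430,::-1],None,fx=5,fy=5,interpolation=cv2.INTER_CUBIC)[:600])
c=grab('top','t28'); cv2.imwrite('pics/t28c.png',cv2.resize(c['img'][185:260,285:365,::-1],None,fx=8,fy=8,interpolation=cv2.INTER_CUBIC))
c=grab('scene','s28'); cv2.imwrite('pics/s28c.png',cv2.resize(c['img'][150:240,260:380,::-1],None,fx=6,fy=6,interpolation=cv2.INTER_CUBIC))
"
```

```text
(no output)
```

View pics/w27c.png

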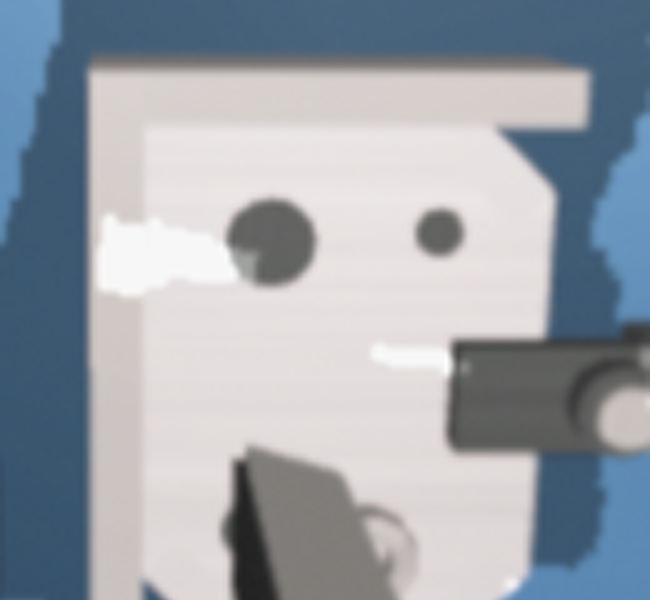

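View pics/t28.png

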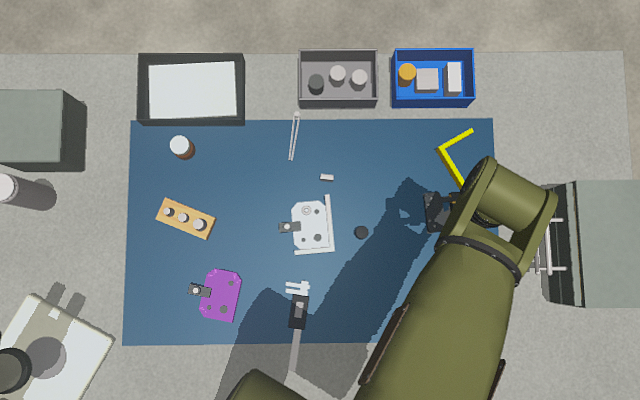

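View pics/t28c.png

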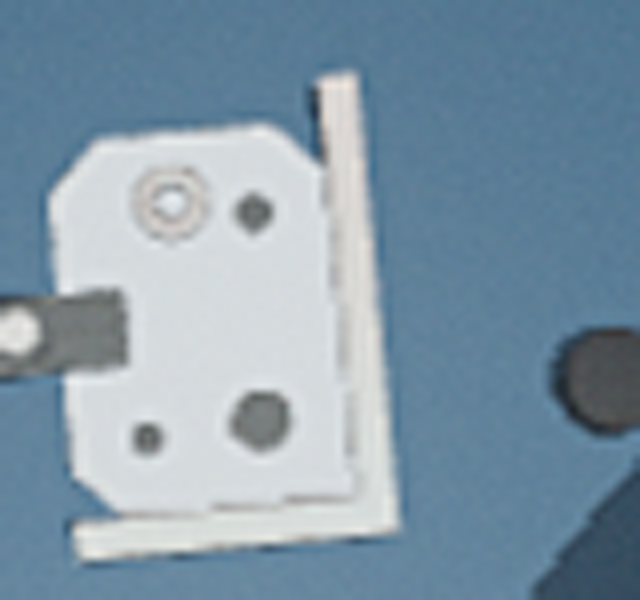

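View pics/s28c.png

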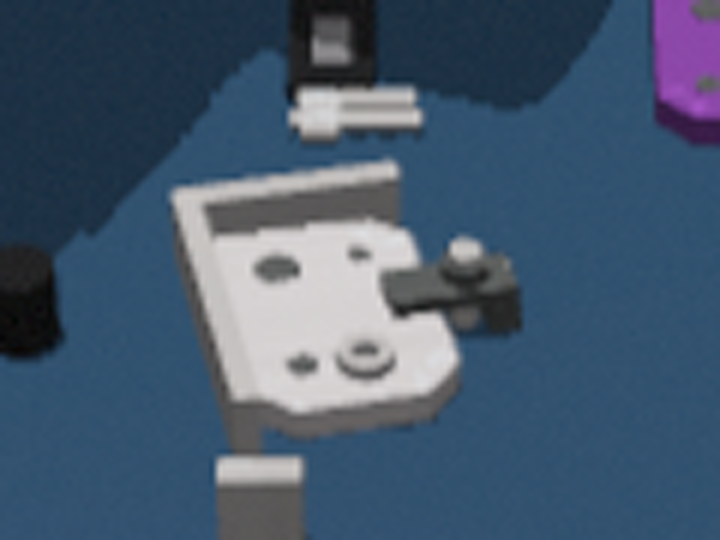

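Run:
```python
from h import *
c=load('t28'); g=lambda u,v,z:toz(c,[[285+u/8,185+v/8]],z)[0,:2]
th=np.radians(4.6);X=np.array([np.cos(th),np.sin(th)]);Y=np.array([-np.sin(th),np.cos(th)])
C=np.array([.4788,-.038])
for n,p in dict(oc=(401,531),le=(361,73),se=(80,562)).items():
    d=g(*p,.032)-C; print(n,(d@X*1000).round(1),(d@Y*1000).round(1))
# wrist w27 : inner edges top z .032 vs known
c=load('w27'); g=lambda u,v,z:toz(c,[[300+u/5,140+v/5]],z)[0,:2]
a=g(145,128,.032);b=g(588,128,.032);e=g(144,560,.032); 
print('ic',a,[np.degrees(np.arctan2(*(q-a)[::-1])) for q in(b,e)])
# plate clip vertices seen: (497,128)? right clip (556,190)
c0=load('w1');f=lambda p,z: toz(c0,np.array([p])/4+[240,60],z)[0,:2]
print('hole big',f((261,369),.014),g(272,242,.014),'small',f((252,247),.014),g(440,232,.014))
```

```text
oc -10.9 -10.8
le 119.7 -11.6
se -11.4 79.9
ic [ 0.48037684 -0.03710588] [np.float64(94.8022940629527), np.float64(4.837425514912193)]
hole big [ 0.50319994 -0.01098175] [ 0.50283013 -0.00991773] small [0.49856725 0.02172843] [0.49814548 0.02260718]
```

Run:
```python
from h import *
c=load('t28')
cv2.imwrite('pics/t28h.png',cv2.resize(c['img'][190:245,150:222,::-1],None,fx=9,fy=9,interpolation=cv2.INTER_CUBIC))
print((proj(c,[[.5317,.2545,.05],[.5616,.3246,.05],[.5467,.2896,.052]])-[150,190])*9)
for z in (.05,.056,.062): print((proj(c,[[.5616,.3246,z]])-[150,190])*9)
```

```text
[[434.84969004 307.00372577]
 [151.91385039 189.20456945]
 [291.05882066 247.09002852]]
[[151.91385039 189.20456945]]
[[144.96764365 186.59720902]]
[[137.94821885 183.9624685 ]]
```

View pics/t28h.png

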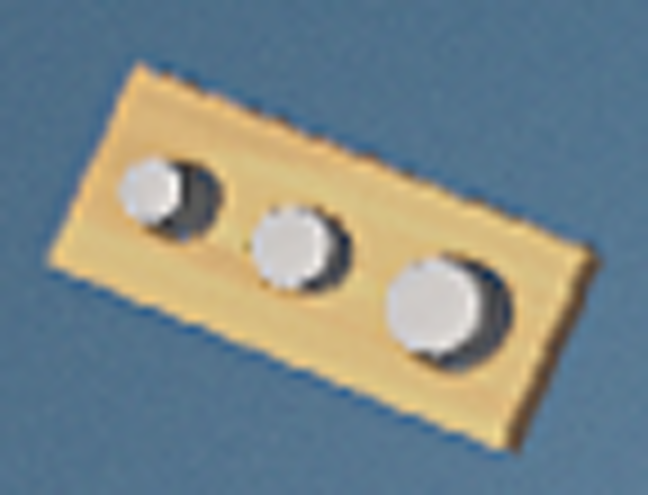

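Both pin caps are within a few pixels of the predicted seated positions: narrow at (151,190) against (152,189), wide at (434,305) against (435,307). Handing in.

```bash
python3 -c "
from station import hand_in, ctrl
print(ctrl.get_obs()['force'],ctrl.get_obs()['time_s']); print(hand_in())"
```

```text
[-0.82762556  0.3000654  -1.20725275] 43.6
the job is handed in; nothing more can be done
None
```

I put both gauge pins back in their pockets, laid the square round the plate's unclipped corner, and handed the job in at about 43.6 s of the 69 s allowed. No verdict was reported.

- **Pins:** the narrow pin caught the holder's steel centre pin on the first try and tilted in the grip. A try at straightening it against that pin only slid it up in the fingers. I stood it upright on the bench, gripped it again and inserted it cleanly. In the last top view both pin caps sit where fully seated, upright pins should appear, to well under 1 mm.
- **Square:** I moved it until I felt contact on both edges (about 12 N on the short edge and 8 N on the long edge). I then pressed it lightly onto the bench (about 9 N) and released it.
- **Fit of the square:** the wrist view puts the inner corner about 0.5–0.7 mm from the plate's corner. The top view puts the square's outer edges about 1–1.5 mm further out than flush would give. That is within the 2 mm camera calibration, and the contact forces support flush. The two views do differ by around 1 mm.
- **Other items:** none of the bystanders in view looked moved in the last pictures, judged by eye. The arm hid the race in the final top view, but the wrist view just before showed it lying clear.

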